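# Pack the serving boards into their case

## Task

Fold the lid of the wooden case open until it stands straight up and no further, then lower the slotted insert over the two pins in the case until it lies flush on the case's floor. Draw every serving board up out of the rack and stand each on edge, well down and about centred, in a slot of its own in the insert. Last, fold the lid fully shut, and leave the jar, the bottle and the pepper mill undisturbed.

Things in the scene. Friction and masses are not known exactly. Their poses are not given: they have to be found in the camera images.
- case: Fixed light-wood case, outside 143 (x) x 198 (y) x 130 mm high, walls 9, floor 8 mm thick (inside 125 x 180 x 122 deep). Origin: centre of underside; x points from its front to its hinged back, z up. Two steel pins on its floor at x = -46 and +46 mm, y = 0: 12 mm thick, 30 mm high, the top 10 mm tapering to 6 mm. A jar and a bottle stand behind it.
- lid (a joint): Angle of the case's lid, rad: 0 shut (flat on the rim), 1.57 straight up, stop at 2.2. Starts at 0 to 0.3. A stiff friction hinge holds it wherever it is left; 2 to 6 N at the tab moves it. Lid plate 146 x 198 x 10 mm.
- lid_tab (a point): Centre of the lid's pull tab, a wooden tongue 30 mm wide (along the hinge), 10 mm thick, sticking out 46 mm from the middle of the lid's free edge, in its plane; the point is 26 mm out from that edge, 175 mm from the hinge. Axes turn with the lid: x from tab to hinge, y along the hinge. Pinched by its two sides from above, it can turn between the finger pads as the lid swings.
- lid_hinge (a point): Middle of the lid's hinge axis, along the case's y, at x = +77 mm in the case's frame, 130 mm up. The lid rises from the front: at angle a the tab point is -175 cos a + 5 sin a mm along the case's x and 175 sin a + 5 cos a mm up from here.
- insert: Loose wooden insert, 0.28 to 0.46 kg: plate 118 (x) x 164 (y) x 8 mm, two 15 mm holes at x = -46, +46, y = 0 mm for the case's pins (either way round). Origin: centre of underside; z up. Four slots along x, 20 mm wide, at y = -63, -21, 21, 63 mm, floor 8 mm up, between ridges 48 mm high. The middle ridge is the grip: 60 (x) x 22 (y) mm, top 80 mm above the underside.
- rack: Fixed dark-wood rack, 90 (its x) x 160 (y) x 53 mm high, with four slots along its x, 14 mm wide, 45 mm deep (floor 8 mm up), centred at y = -63, -21, +21, +63 mm; the boards stand in them. Origin: centre of its underside; z up. A pepper mill stands behind it.
- jar: Bystander: glass jar with cork, 72 mm wide, 150 mm high, standing behind the case. Origin at the centre of its underside.
- bottle: Bystander: green bottle, 68 mm wide, 260 mm high, standing behind the case. Origin at the centre of its underside.
- mill: Bystander: dark pepper mill, 58 mm wide, 170 mm high, standing behind the rack. Origin at the centre of its underside.
- board0: Striped wooden serving board, 100 (its x) x 10 (y) x 105 mm (z), 0.1 to 0.17 kg, standing on edge in a slot of the rack, its top edge free; may be absent. Origin: centre of its lower edge; z up along the board. All boards are alike in size.
- board1: Striped wooden serving board, 100 (its x) x 10 (y) x 105 mm (z), 0.1 to 0.17 kg, standing on edge in a slot of the rack, its top edge free; may be absent. Origin: centre of its lower edge; z up along the board. All boards are alike in size.
- board2: Striped wooden serving board, 100 (its x) x 10 (y) x 105 mm (z), 0.1 to 0.17 kg, standing on edge in a slot of the rack, its top edge free; may be absent. Origin: centre of its lower edge; z up along the board. All boards are alike in size.
- board3: Striped wooden serving board, 100 (its x) x 10 (y) x 105 mm (z), 0.1 to 0.17 kg, standing on edge in a slot of the rack, its top edge free; may be absent. Origin: centre of its lower edge; z up along the board. All boards are alike in size.
Things that resemble listed ones, but are neither listed nor needed, are in the scene too. Leave any pink look-alike of the board2 alone.

How it is judged:
By the outcome, as a careful person would: the job done as asked, in the order asked, and still so for the second after the job is handed in, with the robot touching nothing.
Of board0, board1, board2, board3 only 2 to 4 are there at a start; the rules pass over those that are not, and their reading is None.
At some moment in a run one of insert may be knocked a few centimetres aside while the robot is not near it.
It also fails if it takes over 210 s, if anything falls off the work surface, if the arm or the gripper's body presses on something with over 40 N, if the wrist force passes 120 N, or if a joint passes its speed limit or range.

## Robot

A 7-joint arm with a two-finger parallel gripper is mounted at the origin on the work surface. World frame = base frame: x ahead of the robot, y to its left, z up, the work surface at z = 0. Lengths are in m, angles in rad, forces in N, time in s.
With the tool pointing down it reaches from about 0.425 to 0.875 m from the base axis. Payload 4.7 kg.
Tool frame: the origin (TCP) lies midway between the tips of the shut fingers; the grasp point (between the pads) lies 19 mm behind it; z points along the fingers, y is the direction in which the jaws open and shut (so a half turn about z gives the same grasp; the last joint's range is limited). The gripper opens to 87 mm and grips with 3 to 60 N. Pads are 19 mm wide; open, the fingers measure 117 mm over their backs; the gripper's body (75 mm by 190 mm) begins 51 mm behind the grasp point.
Start: joints at [-1.121, 0.321, -0.07, 1.45, 0.023, 1.371, -0.057], TCP at [0.274, 0.589, 0.223] pointing down, gripper open.
Joint ranges: [-2.86, 2.86], [-0.3, 2.09], [-1.38, 1.24], [0.06, 2.45], [-1.56, 4.7], [0.09, 2.05], [-2.69, 2.69]. Speed limits (rad/s): [2.57, 2.57, 3.14, 3.14, 3.14, 3.14, 3.14].

## Interface

Orientations are given as a unit quaternion [w, x, y, z].
In Python, from plant import * gives the robot as it stands. The module is installed in compiled form; this text tells all that it offers.
- The arm moves only by the tool jog_arm, never from a script. Its argument "targets" is a list of rows, each an object with "translation": the shift along the tool's x, y, z in mm, a list of three; "dr": the turn, a rotation vector about the tool's x, y, z in rad, a list of three; "fingers": the closure in counts, from 0 (fully open) to 255 (shut). A call has 1 to 5 rows; each row shifts and turns the pose as measured when the row begins, along the tool's axes as they then stand; what a row does not reach is not made up. A row lasts 1/10 s, in which the tool goes at most 50 mm and 8.59 degrees, less where a joint would pass 70% of its speed; a pose out of reach is approached as far as the arm can. A call is refused whole if a number of a shift passes 50 or a number of a turn 0.15, either way. A call with a gripper value outside its range is refused whole. The fingers move at their own pace and stop on an object; "squeeze" is the grip in N (left out, the last holds). Time passes only in rows, so rows that do not move let the fingers close. It gives the time, the measured TCP pose, the force and the opening at its end, in the units of the state.
- observe(): the state, without advancing time (a new reading comes with each control period).
- grab_frame(name): name is "side" or "top"; returns a dict with "image" (384x512x3 uint8, red, green, blue), "range_z" (384x512 float32, m along the optical axis (not along the pixel's ray), 0 where there is no reading), "fx", "fy", "cx", "cy" (pixels), "k1" (the pictures are not rectified: a ray, as slopes to the right and down, at radius r is drawn at 1 + k1 r^2 times it, then the intrinsics apply), "rvec" (rotation vector, rad) and "tvec" (3), from world to camera coordinates, as OpenCV has them. Camera axes: x right, y down, z forward; pixel columns grow to the right and rows downward; lengths in m; the calibration is good to about 2 mm. A picture is of the moment at which its call begins.
- close_job(): hands the job in, once; it reports no verdict.
The state is a dict: "time_s": time; "qpos": joint angles; "qd": joint speeds; "joint_efforts": joint torques, N m; "position": TCP position; "tcp_rot": TCP orientation; "wrist_force": force on the tool from outside, world axes, zero at the start; "ft_torque": the same for the moment, N m; "width": finger opening in m.
Only numpy, scipy, OpenCV 4.12 (cv2) and the standard library are available. Lean on these libraries where they do the work, as an engineer would, in place of code of your own. Each camera call takes 0.05 s, during which the arm holds its last target.

## Working session

There is one attempt and no reset: what is moved stays moved. The work goes in short steps, Python scripts to look and compute and a tool call to move; the robot and the scene stay as the last step left them, time stands still between calls to the robot, and variables do not carry over. Pictures are saved under pics/ and viewed, and the job is handed in when it is done.

Besides the shell and the picture viewer there is one more tool, called after "Call:" as a command line: name --argument value ..., lists and objects as JSON in quotes. jog_arm: Moves the arm, as the interface text tells. Its arguments: {"type":"object","properties":{"targets":{"type":"array","items":{"type":"object","properties":{"translation":{"type":"array","items":{"type":"number"}},"dr":{"type":"array","items":{"type":"number"}},"fingers":{"type":"number"}}}},"squeeze":{"type":"number"}},"required":["targets"]}

```bash
mkdir -p pics
cat > h.py <<'E'
from plant import *
import numpy as np, cv2
from scipy.spatial.transform import Rotation as R
def save(name,img,scale=1.5):
    im=cv2.resize(img,None,fx=scale,fy=scale) ; cv2.imwrite('pics/'+name+'.png',im[:,:,::-1])
def pts(f):
    """world xyz for each pixel from range"""
    h,w=f['range_z'].shape
    K=np.array([[f['fx'],0,f['cx']],[0,f['fy'],f['cy']],[0,0,1.]])
    u,v=np.meshgrid(np.arange(w),np.arange(h))
    p=np.stack([u,v],-1).reshape(-1,1,2).astype(np.float64)
    n=cv2.undistortPoints(p,K,np.array([f['k1'],0,0,0.])).reshape(h,w,2)
    z=f['range_z'][...,None].astype(float)
    c=np.concatenate([n*z,z],-1)
    Rm=R.from_rotvec(np.ravel(f['rvec'])).as_matrix()
    W=(c-np.ravel(f['tvec']))@Rm
    W[f['range_z']==0]=np.nan
    return W
def ray(f,px,zpl):
    K=np.array([[f['fx'],0,f['cx']],[0,f['fy'],f['cy']],[0,0,1.]])
    n=cv2.undistortPoints(np.array(px,float).reshape(-1,1,2),K,np.array([f['k1'],0,0,0.])).reshape(-1,2)
    Rm=R.from_rotvec(np.ravel(f['rvec'])).as_matrix()
    d=np.c_[n,np.ones(len(n))]@Rm; o=-Rm.T@np.ravel(f['tvec'])
    return o+d*((zpl-o[2])/d[:,2])[:,None]
E
python3 - <<'E'
from h import *
s=observe()
for k,v in s.items(): print(k,np.round(v,4))
for n in('side','top'):
    f=grab_frame(n); save(n+'0',f['image']); np.savez(n+'0.npz',**f)
    Rm=R.from_rotvec(np.ravel(f['rvec'])).as_matrix(); print(n,-Rm.T@np.ravel(f['tvec']),Rm[2],f['fx'],f['k1'])
E
```

```text
time_s 0.0
qpos [-1.1209  0.3218 -0.0701  1.4517  0.0226  1.3708 -0.0569]
qd [ 0.0005 -0.0004 -0.0024  0.0012 -0.0017  0.0006  0.0006]
joint_efforts [ 2.00000e-04 -4.91298e+01 -4.04200e-01 -3.12532e+01 -6.42000e-02
  4.37000e-02  2.00000e-04]
position [0.2742 0.5887 0.2214]
tcp_rot [-1.000e-04  2.162e-01  9.764e-01 -1.000e-03]
wrist_force [-0.2097 -0.1796 -0.1729]
ft_torque [-0.0294 -0.0561 -0.0462]
width 0.087
side [ 0.23250435 -0.71197862  0.9386167 ] [ 0.28414645  0.62011297 -0.73124599] 436.6854863424607 0.016891448436772125
top [0.32155008 0.00641475 1.46532332] [ 0.16946421  0.00370987 -0.98552936] 485.0377328268709 -0.10441679093668048
```

View pics/side0.png

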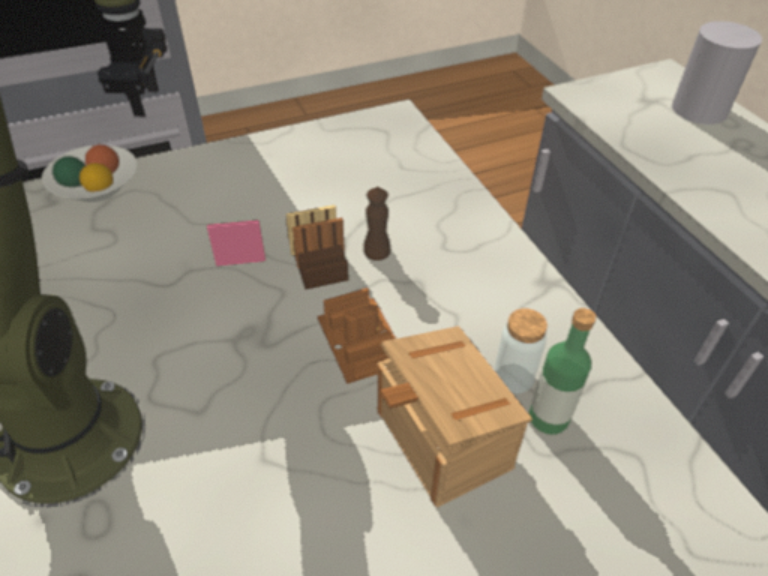

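View pics/top0.png

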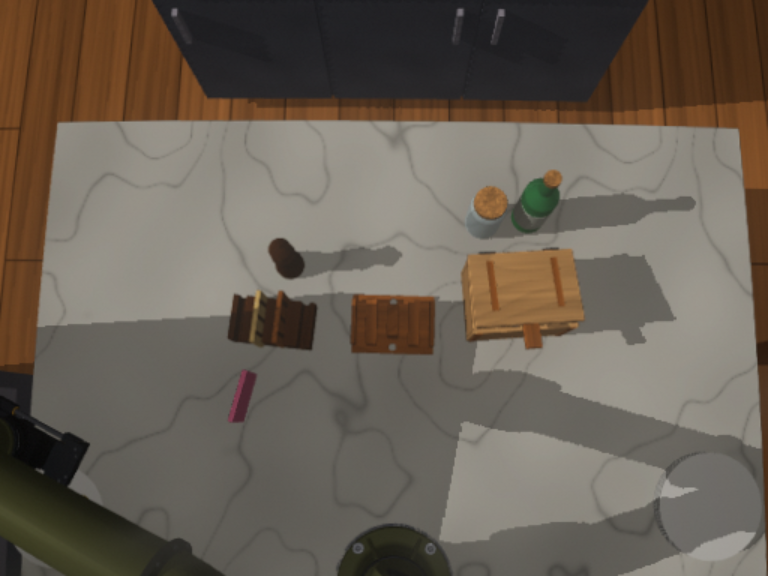

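The side view shows the case (lid nearly shut, tab at (400,395)), the insert (357,333), the rack (320,265) with two boards, the mill (377,222), the jar and bottle (522,350)/(562,390), and a pink look-alike (236,242). In the top view the tab is at (532,336), the insert at (392,324), the rack at (272,322) with boards at about (258,318) and (279,318), and the pink one at (242,397).

Run:
```python
from h import *
f=dict(np.load('top0.npz')); W=pts(f)
im=f['image']
c=im[180:250,140:400]; save('crop_top',c,3)
g=dict(np.load('side0.npz')); save('crop_side',g['image'][120:340,180:370],3)
# table plane check
print(W[300,300],W[100,100])
# points by height inside workspace
z=W[...,2]
m=(z>0.006)&(W[...,0]>0.3)&(W[...,0]<0.9)&(np.abs(W[...,1])<0.45)
n,l,st,ce=cv2.connectedComponentsWithStats(m.astype(np.uint8))
for i in range(1,n):
    if st[i,4]>60:
        P=W[l==i]; print(i,st[i],P.min(0).round(3),P.max(0).round(3))
```

```text
[ 2.58299809e-01 -1.10952954e-01 -1.14992484e-04] [ 0.87989339  0.53105415 -0.00091505]
135 [341 112  34  44 886] [ 0.7   -0.338  0.006] [ 0.843 -0.237  0.267]
214 [309 124  30  36 743] [ 0.687 -0.21   0.007] [ 0.755 -0.14   0.157]
368 [178 159  25  27 439] [0.599 0.19  0.006] [0.684 0.266 0.17 ]
405 [ 307  164   83   68 4384] [ 0.447 -0.379  0.006] [ 0.673 -0.132  0.195]
514 [ 152  194   59   39 1723] [0.456 0.161 0.006] [0.57  0.329 0.119]
524 [ 233  196   58   41 1734] [ 0.446 -0.08   0.006] [0.569 0.09  0.086]
713 [152 246  19  36 371] [0.309 0.277 0.006] [0.414 0.31  0.112]
```

View pics/crop_top.png

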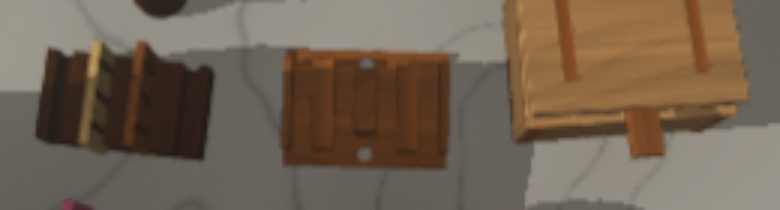

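View pics/crop_side.png

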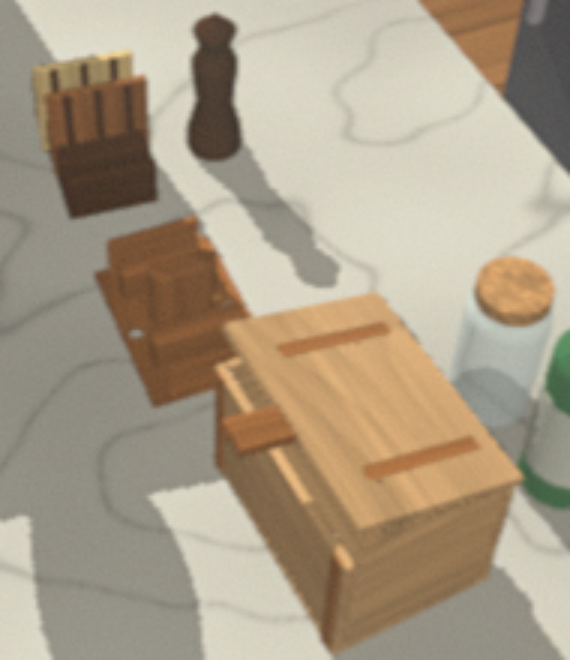

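```bash
cat >> h.py <<'E'
def rect(P):
    r=cv2.minAreaRect((P[:,:2]*1000).astype(np.float32)); b=cv2.boxPoints(r)
    e=b[1]-b[0]; e2=b[2]-b[1]
    return dict(n=len(P),c=np.round(r[0],1),med=np.round(np.median(P[:,:2],0)*1000,1),sz=np.round([np.linalg.norm(e),np.linalg.norm(e2)],1),ang=np.round([np.degrees(np.arctan2(e[1],e[0])),np.degrees(np.arctan2(e2[1],e2[0]))],1))
def band(W,z0,z1,x0,x1,y0,y1):
    m=(W[...,2]>z0)&(W[...,2]<z1)&(W[...,0]>x0)&(W[...,0]<x1)&(W[...,1]>y0)&(W[...,1]<y1)
    return W[m]
E
python3 - <<'E'
from h import *
for n in('top','side'):
    f=dict(np.load(n+'0.npz')); W=pts(f)
    print(n)
    print('insert all',rect(band(W,.005,.1,.42,.6,-.095,.11)))
    print('insert plate',rect(band(W,.004,.012,.42,.6,-.095,.11)))
    print('insert grip',rect(band(W,.074,.09,.42,.6,-.095,.11)))
    print('ridges',rect(band(W,.044,.052,.42,.6,-.095,.11)))
    print('rack',rect(band(W,.048,.057,.42,.6,.13,.36)))
    for a,b in((.13,.26),(.26,.36)): 
        P=band(W,.095,.13,.42,.6,a,b)
        if len(P)>5: print('board',rect(P),P[:,2].max())
    P=band(W,.1,.13,.42,.6,.13,.36); print(np.c_[P][::6].round(3)[:30])
    P=band(W,.12,.21,.4,.7,-.42,-.1); 
    A=np.c_[P[:,:2],np.ones(len(P))];
    print('lid',rect(P),len(P))
E
```

```text
top
insert all {'n': 1927, 'c': array([508.8,   8. ]), 'med': array([504.1,   7.2]), 'sz': array([200.9, 177.1], dtype=float32), 'ang': array([-89.5,   0.5], dtype=float32)}
insert plate {'n': 1120, 'c': array([510. ,   8.5]), 'med': array([498.6,   8. ]), 'sz': array([179.7, 202.4], dtype=float32), 'ang': array([-0., 90.], dtype=float32)}
insert grip {'n': 152, 'c': array([507.2,   6. ]), 'med': array([508.9,   7.3]), 'sz': array([20.3, 58.7], dtype=float32), 'ang': array([-89.5,   0.5], dtype=float32)}
ridges {'n': 514, 'c': array([507.1,   6.6]), 'med': array([506.6, -25. ]), 'sz': array([ 89.6, 163.4], dtype=float32), 'ang': array([-0.6, 89.4], dtype=float32)}
rack {'n': 795, 'c': array([504.6, 245.2]), 'med': array([506., 243.]), 'sz': array([ 90.8, 163.8], dtype=float32), 'ang': array([-5., 85.], dtype=float32)}
board {'n': 192, 'c': array([509. , 241.1]), 'med': array([515.7, 225.1]), 'sz': array([96.9, 43.7], dtype=float32), 'ang': array([-5.9, 84.1], dtype=float32)} 0.11875878564306676
board {'n': 117, 'c': array([507.6, 265.3]), 'med': array([497.3, 265.3]), 'sz': array([95
[... 2183 characters left out ...]
114]
 [0.532 0.265 0.111]
 [0.549 0.258 0.111]
 [0.5   0.27  0.114]
 [0.516 0.262 0.115]
 [0.533 0.258 0.112]
 [0.553 0.263 0.103]
 [0.484 0.269 0.116]
 [0.501 0.265 0.113]
 [0.518 0.261 0.111]
 [0.537 0.262 0.104]
 [0.555 0.259 0.101]
 [0.473 0.273 0.113]
 [0.489 0.266 0.112]
 [0.506 0.263 0.11 ]
 [0.524 0.262 0.105]
 [0.461 0.272 0.113]
 [0.477 0.266 0.113]
 [0.494 0.264 0.109]
 [0.512 0.263 0.104]
 [0.457 0.272 0.111]
 [0.474 0.267 0.109]
 [0.492 0.267 0.104]
 [0.509 0.262 0.102]
 [0.467 0.266 0.109]
 [0.485 0.265 0.103]]
lid {'n': 5558, 'c': array([ 574., -233.]), 'med': array([ 546.9, -249.4]), 'sz': array([200.9, 261. ], dtype=float32), 'ang': array([-86.1,   3.9], dtype=float32)} 5558
```

```bash
cat >> h.py <<'E'
def lidfit(W,zmin=.135,verbose=True):
    P=band(W,zmin,.40,.40,.70,-.42,-.12); 
    rng=np.random.default_rng(0); best=None
    for _ in range(300):
        q=P[rng.choice(len(P),3,False)]; n=np.cross(q[1]-q[0],q[2]-q[0]); l=np.linalg.norm(n)
        if l<1e-6: continue
        n/=l; d=np.abs((P-q[0])@n)<.003
        if best is None or d.sum()>best.sum(): best=d
    Q=P[best]; c=Q.mean(0); n=np.linalg.svd(Q-c,full_matrices=False)[2][2]; n*=np.sign(n[2]) if abs(n[2])>.1 else -np.sign(n[0])
    return Q,c,n
E
python3 - <<'E'
from h import *
for nm in('top','side'):
    f=dict(np.load(nm+'0.npz')); W=pts(f)
    Q,c,n=lidfit(W); print(nm,len(Q),c.round(4),n.round(4))
    ang=np.arctan2(np.hypot(n[0],n[1]),n[2]); yaw=np.degrees(np.arctan2(n[1],n[0])); print('lid angle',ang,'yaw of n',yaw, 'z range',Q[:,2].min(),Q[:,2].max())
    print(rect(Q)); 
    # exclude tab: points in x
    m=Q[:,2]>0.136
    T=Q[(Q[:,0]<.5)]; print('x min',Q[:,0].min())
    P=band(W,.118,.133,.4,.7,-.42,-.1); print('rim',rect(P))
    im=f['image']
f=dict(np.load('top0.npz'));save('case_top',f['image'][155:245,290:400],6)
W=pts(f)
for (v,u) in [(a,int(355-0)) for a in range(196,240,2)]: print(v,u,W[v,u].round(3),end=' ')
E
```

```text
top 2716 [ 0.5536 -0.2359  0.1607] [0.2649 0.0191 0.9641]
lid angle 0.26880023971327993 yaw of n 4.128823995100645 z range 0.1363859042201774 0.1932223645888198
{'n': 2716, 'c': array([ 539. , -237.5]), 'med': array([ 553.8, -237.4]), 'sz': array([199. , 185.9], dtype=float32), 'ang': array([-84.9,   5.1], dtype=float32)}
x min 0.4465080277189362
rim {'n': 319, 'c': array([ 594. , -231.6]), 'med': array([ 492.5, -184.1]), 'sz': array([196.2, 222.6], dtype=float32), 'ang': array([-85.8,   4.2], dtype=float32)}
side 4393 [ 0.5522 -0.2419  0.1621] [0.2553 0.0192 0.9667]
lid angle 0.25895122927242825 yaw of n 4.304890730380523 z range 0.13815184041907072 0.19168567082171128
{'n': 4393, 'c': array([ 538.6, -235.6]), 'med': array([ 551.6, -244.4]), 'sz': array([200.9, 189.2], dtype=float32), 'ang': array([-85.9,   4.1], dtype=float32)}
x min 0.4439154410840628
rim {'n': 826, 'c': array([ 588.9, -234.9]), 'med': array([ 499.6, -311.4]), 'sz': array([199. , 224.9], dtype=float32), 'ang': array([-88.1,   1.9], dtype=float32)}
196 355 [ 0.546 -0.249  0.162] 198 355 [ 0.539 -0.248  0.166] 200 355 [ 0.534 -0.248  0.167] 202 355 [ 0.529 -0.248  0.164] 204 355 [ 0.522 -0.247  0.17 ] 206 355 [ 0.517 -0.247  0.172] 208 355 [ 0.511 -0.246  0.174] 210 355 [ 0.505 -0.246  0.175] 212 355 [ 0.499 -0.245  0.177] 214 355 [ 0.494 -0.245  0.176] 216 355 [ 0.488 -0.244  0.183] 218 355 [ 0.483 -0.245  0.179] 220 355 [ 0.476 -0.243  0.188] 222 355 [ 0.471 -0.243  0.185] 224 355 [ 0.466 -0.243  0.185] 226 355 [ 0.46  -0.242  0.191] 228 355 [ 0.455 -0.242  0.187] 230 355 [ 0.45  -0.243  0.185] 232 355 [ 0.463 -0.28  -0.005] 234 355 [ 0.457 -0.279 -0.003] 236 355 [ 0.45  -0.278  0.   ] 238 355 [ 0.444 -0.278 -0.   ]
```

View pics/case_top.png

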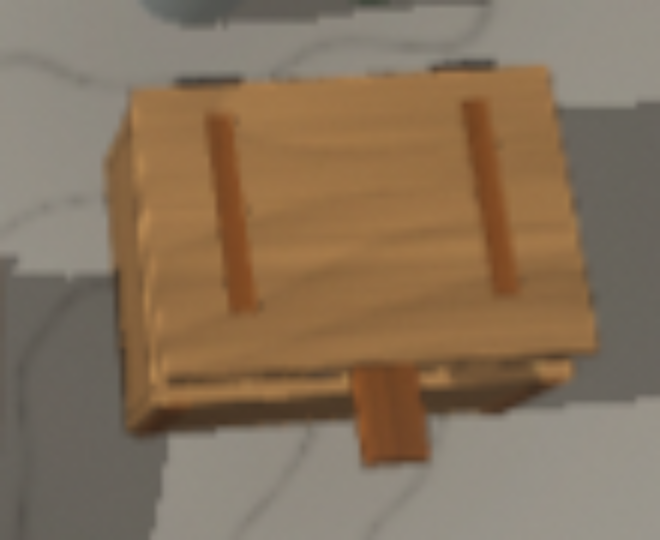

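```bash
cat >> h.py <<'E'
def tcp():
    s=observe(); q=s['tcp_rot']; return np.array(s['position']),R.from_quat([q[1],q[2],q[3],q[0]]),s
def down(yaw_deg):
    a=np.radians(yaw_deg); y=np.array([np.cos(a),np.sin(a),0]); z=np.array([0,0,-1.]); return R.from_matrix(np.c_[np.cross(y,z),y,z])
def need(goal,yaw=None,rot=None,n=None):
    p,r,s=tcp(); g=rot if rot is not None else down(yaw)
    goal=np.array(goal)
    rv=(r.inv()*g).as_rotvec(); d=(goal-p)*1000
    k=n or int(max(1,np.ceil(np.linalg.norm(d)/45),np.ceil(np.linalg.norm(rv)/.13)))
    print('t',round(s['time_s'],2),'p',p.round(4),'F',np.round(s['wrist_force'],1),'w',round(s['width'],4),'rows',k,'rv',rv.round(3))
    for i in range(k):
        ri=r*R.from_rotvec(rv*i/k)
        print('  T',ri.inv().apply(d/k).round(1),'dr',(rv/k).round(3))
E
python3 - <<'E'
from h import *
need([.48,.20,.33],94.5)
E
```

```text
t 0.1 p [0.2742 0.5888 0.2216] F [ 0.8 -1.  -0.2] w 0.0868 rows 11 rv [-0.002 -0.    -0.514]
  T [-31.9 -24.2  -9.8] dr [-0.    -0.    -0.047]
  T [-30.7 -25.6  -9.8] dr [-0.    -0.    -0.047]
  T [-29.5 -27.   -9.8] dr [-0.    -0.    -0.047]
  T [-28.2 -28.4  -9.8] dr [-0.    -0.    -0.047]
  T [-26.8 -29.7  -9.8] dr [-0.    -0.    -0.047]
  T [-25.4 -30.9  -9.8] dr [-0.    -0.    -0.047]
  T [-23.9 -32.   -9.8] dr [-0.    -0.    -0.047]
  T [-22.4 -33.1  -9.8] dr [-0.    -0.    -0.047]
  T [-20.9 -34.1  -9.8] dr [-0.    -0.    -0.047]
  T [-19.2 -35.1  -9.8] dr [-0.    -0.    -0.047]
  T [-17.6 -35.9  -9.9] dr [-0.    -0.    -0.047]
```

Candidates before the first reach (top picture):
- **Tab:** the only tongue is at (532,336). The lid's two battens at (492,285) and (557,281) are not it.
- **Boards:** (258,318) and (279,318) stand in the rack. The pink slab at (242,397) is the decoy.
- **Insert:** (392,324), which has two holes and a grip.

The close crops confirm these choices, so I'm moving now.

Call:
jog_arm --targets '[{"translation": [-31, -25, -20], "dr": [0, 0, -0.047], "fingers": 0}, {"translation": [-31, -26, -20], "dr": [0, 0, -0.047], "fingers": 0}, {"translation": [-29, -27, -20], "dr": [0, 0, -0.047], "fingers": 0}, {"translation": [-28, -28, -20], "dr": [0, 0, -0.047], "fingers": 0}, {"translation": [-27, -30, -20], "dr": [0, 0, -0.047], "fingers": 0}]' --squeeze 30

```text
time_s: 0.6
position: [0.363, 0.4099, 0.3163]
tcp_rot: [-0.005, 0.089, 0.996, -0.006]
wrist_force: [1.2, 1.2, 0.2]
width: 0.0867
```

Run:
```python
from h import *
need([.48,.10,.33],94.5)
```

```text
t 0.6 p [0.363  0.4099 0.3163] F [1.2 1.2 0.2] w 0.0867 rows 8 rv [-0.013 -0.011 -0.256]
  T [-21.2 -35.6  -1.4] dr [-0.002 -0.001 -0.032]
  T [-20.1 -36.2  -1.4] dr [-0.002 -0.001 -0.032]
  T [-18.9 -36.8  -1.5] dr [-0.002 -0.001 -0.032]
  T [-17.7 -37.4  -1.5] dr [-0.002 -0.001 -0.032]
  T [-16.5 -38.   -1.5] dr [-0.002 -0.001 -0.032]
  T [-15.3 -38.5  -1.6] dr [-0.002 -0.001 -0.032]
  T [-14.1 -39.   -1.6] dr [-0.002 -0.001 -0.032]
  T [-12.8 -39.4  -1.7] dr [-0.002 -0.001 -0.032]
```

Tracking is good. Continuing.

Call:
jog_arm --targets '[{"translation": [-21, -38, -2], "dr": [-0.003, -0.003, -0.05]}, {"translation": [-20, -40, -2], "dr": [-0.003, -0.003, -0.05]}, {"translation": [-18, -42, -2], "dr": [-0.003, -0.003, -0.05]}, {"translation": [-17, -43, -2], "dr": [-0.003, -0.001, -0.05]}, {"translation": [-12, -44, -2], "dr": [0, 0, -0.05]}]'

```text
validation failed for argument at $.ta...
```

Run:
```python
from h import *
need([.464,-.2425,.29],94.5)
```

```text
t 0.6 p [0.363  0.4099 0.3163] F [1.2 1.2 0.2] w 0.0867 rows 15 rv [-0.013 -0.011 -0.256]
  T [-14.3 -41.6   2.2] dr [-0.001 -0.001 -0.017]
  T [-13.6 -41.8   2.2] dr [-0.001 -0.001 -0.017]
  T [-12.9 -42.1   2.1] dr [-0.001 -0.001 -0.017]
  T [-12.2 -42.3   2.1] dr [-0.001 -0.001 -0.017]
  T [-11.5 -42.5   2.1] dr [-0.001 -0.001 -0.017]
  T [-10.7 -42.7   2.1] dr [-0.001 -0.001 -0.017]
  T [-10.  -42.9   2. ] dr [-0.001 -0.001 -0.017]
  T [ -9.3 -43.    2. ] dr [-0.001 -0.001 -0.017]
  T [ -8.5 -43.2   2. ] dr [-0.001 -0.001 -0.017]
  T [ -7.8 -43.3   2. ] dr [-0.001 -0.001 -0.017]
  T [ -7.  -43.4   1.9] dr [-0.001 -0.001 -0.017]
  T [ -6.3 -43.6   1.9] dr [-0.001 -0.001 -0.017]
  T [ -5.5 -43.7   1.9] dr [-0.001 -0.001 -0.017]
  T [ -4.8 -43.7   1.8] dr [-0.001 -0.001 -0.017]
  T [ -4.1 -43.8   1.8] dr [-0.001 -0.001 -0.017]
```

Fingers must be given in every row.

Call:
jog_arm --targets '[{"translation": [-21, -38, -2], "dr": [-0.003, -0.003, -0.05], "fingers": 0}, {"translation": [-20, -40, -2], "dr": [-0.003, -0.003, -0.05], "fingers": 0}, {"translation": [-18, -42, -2], "dr": [-0.003, -0.003, -0.05], "fingers": 0}, {"translation": [-17, -43, -2], "dr": [-0.003, -0.001, -0.05], "fingers": 0}, {"translation": [-12, -44, -2], "dr": [0, 0, -0.05], "fingers": 0}]'

```text
time_s: 1.1
position: [0.439, 0.1886, 0.3291]
tcp_rot: [0.002, -0.042, 0.999, 0.001]
wrist_force: [0.6, 0.5, 0.8]
width: 0.0871
```

Run:
```python
from h import *
need([.464,-.2425,.29],94.5)
```

```text
t 1.1 p [0.439  0.1886 0.3291] F [0.6 0.5 0.8] w 0.0871 rows 10 rv [0.003 0.003 0.005]
  T [  1.1 -43.2   3.8] dr [0.    0.    0.001]
  T [  1.1 -43.2   3.8] dr [0.    0.    0.001]
  T [  1.1 -43.2   3.8] dr [0.    0.    0.001]
  T [  1.1 -43.2   3.8] dr [0.    0.    0.001]
  T [  1.  -43.2   3.8] dr [0.    0.    0.001]
  T [  1.  -43.2   3.8] dr [0.    0.    0.001]
  T [  1.  -43.2   3.9] dr [0.    0.    0.001]
  T [  1.  -43.2   3.9] dr [0.    0.    0.001]
  T [  0.9 -43.2   3.9] dr [0.    0.    0.001]
  T [  0.9 -43.2   3.9] dr [0.    0.    0.001]
```

Call:
jog_arm --targets '[{"translation": [0, -44, 2], "dr": [0, 0, 0], "fingers": 0}, {"translation": [0, -44, 2], "dr": [0, 0, 0], "fingers": 0}, {"translation": [0, -44, 2], "dr": [0, 0, 0], "fingers": 0}, {"translation": [0, -44, 2], "dr": [0, 0, 0], "fingers": 0}, {"translation": [0, -44, 3], "dr": [0, 0, 0], "fingers": 0}]'

```text
time_s: 1.6
position: [0.4571, -0.0409, 0.3162]
tcp_rot: [0.002, -0.042, 0.999, 0.002]
wrist_force: [0.9, 0.8, -0.6]
width: 0.0871
```

Call:
jog_arm --targets '[{"translation": [0, -44, 4], "dr": [0, 0, 0], "fingers": 0}, {"translation": [0, -44, 4], "dr": [0, 0, 0], "fingers": 0}, {"translation": [0, -44, 4], "dr": [0, 0, 0], "fingers": 0}, {"translation": [0, -44, 4], "dr": [0, 0, 0], "fingers": 0}, {"translation": [0, -30, 4], "dr": [0, 0, 0], "fingers": 0}]'

```text
time_s: 2.1
position: [0.4717, -0.2567, 0.2942]
tcp_rot: [0.003, -0.041, 0.999, 0.002]
wrist_force: [0.1, 0.1, 0.1]
width: 0.0872
```

Run:
```python
from h import *
need([.464,-.2425,.2],94.5)
f=grab_frame('side'); save('s1',f['image'])
```

```text
t 2.1 p [ 0.4717 -0.2567  0.2942] F [0.1 0.1 0.1] w 0.0872 rows 3 rv [0.005 0.006 0.003]
  T [ 2.4  4.8 31.4] dr [0.002 0.002 0.001]
  T [ 2.3  4.8 31.4] dr [0.002 0.002 0.001]
  T [ 2.3  4.9 31.4] dr [0.002 0.002 0.001]
```

View pics/s1.png

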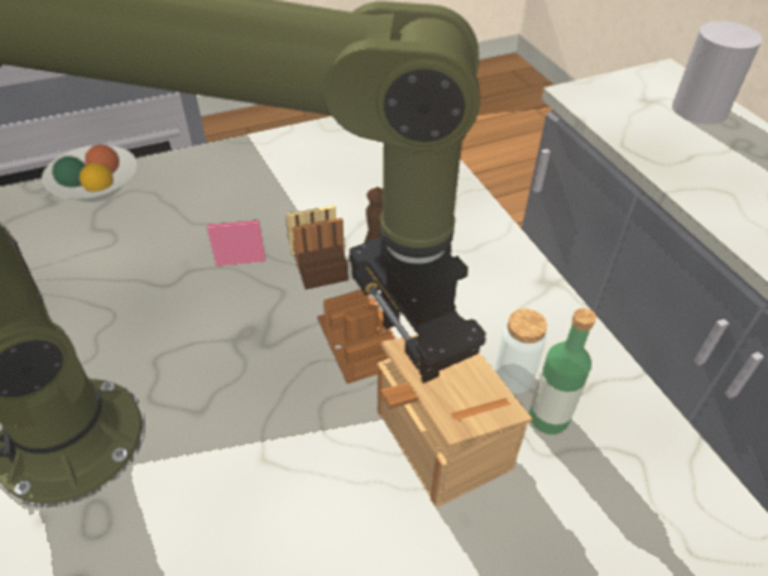

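Call:
jog_arm --targets '[{"translation": [3, 5, 32], "dr": [0.002, 0.002, 0], "fingers": 0}, {"translation": [3, 5, 32], "dr": [0.002, 0.002, 0], "fingers": 0}, {"translation": [2, 4, 32], "dr": [0, 0, 0], "fingers": 0}, {"translation": [0, 0, 25], "dr": [0, 0, 0], "fingers": 0}, {"translation": [0, 0, 8], "dr": [0, 0, 0], "fingers": 0}]'

```text
time_s: 2.65
position: [0.4602, -0.2513, 0.1599]
tcp_rot: [0.0, -0.034, 0.999, -0.002]
wrist_force: [-0.6, 0.8, -1.2]
width: 0.0872
```

Run:
```python
from h import *
need([.464,-.2425,.162],94.5)
f=grab_frame('side'); save('s2',f['image'][180:340,200:380],4)
```

```text
t 2.65 p [ 0.4602 -0.2513  0.1599] F [-0.6  0.8 -1.2] w 0.0872 rows 1 rv [-0.005  0.    -0.011]
  T [-4.4  8.6 -2.1] dr [-0.005  0.    -0.011]
```

View pics/s2.png

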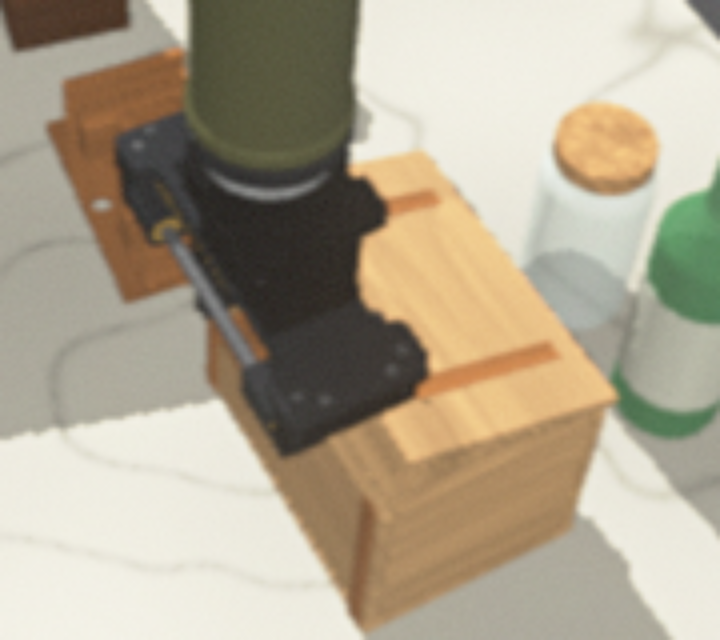

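The crop shows the fingers straddling the tab (at about (235,330)). Centring, then closing.

Call:
jog_arm --targets '[{"translation": [-4, 8, -2], "dr": [-0.005, 0, -0.011], "fingers": 0}, {"translation": [0, 0, 0], "dr": [0, 0, 0], "fingers": 150}, {"translation": [0, 0, 0], "dr": [0, 0, 0], "fingers": 200}, {"translation": [0, 0, 0], "dr": [0, 0, 0], "fingers": 255}, {"translation": [0, 0, 0], "dr": [0, 0, 0], "fingers": 255}]' --squeeze 15

```text
time_s: 3.2
position: [0.467, -0.2429, 0.1665]
tcp_rot: [0.003, -0.041, 0.999, -0.001]
wrist_force: [-0.4, 0.1, -0.1]
width: 0.0628
```

Run:
```python
from h import *
need([.464,-.2425,.162],94.5)
```

```text
t 3.2 p [ 0.467  -0.2429  0.1665] F [-0.4  0.1 -0.1] w 0.0628 rows 1 rv [-0.002  0.006  0.003]
  T [3.  0.6 4.4] dr [-0.002  0.006  0.003]
```

Call:
jog_arm --targets '[{"translation": [3, 0, 3], "dr": [0, 0.005, 0], "fingers": 255}, {"translation": [0, 0, 0], "dr": [0, 0, 0], "fingers": 255}, {"translation": [0, 0, 0], "dr": [0, 0, 0], "fingers": 255}, {"translation": [0, 0, 0], "dr": [0, 0, 0], "fingers": 255}, {"translation": [0, 0, 0], "dr": [0, 0, 0], "fingers": 255}]'

```text
time_s: 3.7
position: [0.4638, -0.2425, 0.1637]
tcp_rot: [0.001, -0.04, 0.999, 0.0]
wrist_force: [-1.1, 1.4, 1.6]
width: 0.0299
```

Call:
jog_arm --targets '[{"translation": [0, 0, 0], "dr": [0, 0, 0], "fingers": 255}, {"translation": [0, 0, 0], "dr": [0, 0, 0], "fingers": 255}, {"translation": [0, 0, 0], "dr": [0, 0, 0], "fingers": 255}]'

```text
time_s: 4.0
position: [0.4638, -0.2424, 0.1637]
tcp_rot: [0.0, -0.04, 0.999, 0.0]
wrist_force: [-0.6, 0.7, 1.1]
width: 0.0296
```

Run:
```python
from h import *
need([.464,-.2425,.162],94.5)
```

```text
t 4.0 p [ 0.4638 -0.2424  0.1637] F [-0.6  0.7  1.1] w 0.0296 rows 1 rv [0.001 0.001 0.002]
  T [-0.2 -0.1  1.7] dr [0.001 0.001 0.002]
```

Call:
jog_arm --targets '[{"translation": [-8, 0, -21], "dr": [0, 0, 0], "fingers": 255}, {"translation": [-11, 0, -20], "dr": [0, 0, 0], "fingers": 255}, {"translation": [-13, 0, -18], "dr": [0, 0, 0], "fingers": 255}, {"translation": [-15, 0, -16], "dr": [0, 0, 0], "fingers": 255}]'

```text
time_s: 4.4
position: [0.5031, -0.2395, 0.2335]
tcp_rot: [-0.009, -0.038, 0.999, 0.001]
wrist_force: [-3.9, 0.5, -4.5]
width: 0.0303
```

```bash
cat >> h.py <<'E'
def lidstate(H=(.631,-.2293,.130),yaw=4.5):
    p,r,s=tcp(); g=p-r.as_matrix()[:,2]*.019; u=np.array([np.cos(np.radians(yaw)),np.sin(np.radians(yaw)),0])
    d=(g-np.array(H)); X=d@u*1000; Z=d[2]*1000; lat=d@np.array([-u[1],u[0],0])*1000
    phi=np.arctan2(Z,-X); print('g',g.round(4),'r',np.hypot(X,Z).round(1),'lid a',(phi-.0286).round(3),'lat',lat.round(1),'F',np.round(s['wrist_force'],1),'w',s['width'].__round__(4))
    return phi
E
python3 - <<'E'
from h import *
lidstate(); need([0.6,-.23,.3],94.5,n=1)
E
```

```text
g [ 0.5034 -0.2396  0.2525] r 177.2 lid a 0.735 lat -0.2 F [-3.9  0.5 -4.5] w 0.0303
t 4.4 p [ 0.5031 -0.2395  0.2335] F [-3.9  0.5 -4.5] w 0.0303 rows 1 rv [ 0.004 -0.017 -0.003]
  T [-96.2   2.4 -68.2] dr [ 0.004 -0.017 -0.003]
```

Call:
jog_arm --targets '[{"translation": [-18, 0, -16], "dr": [0, -0.01, 0], "fingers": 255}, {"translation": [-20, 0, -14], "dr": [0, -0.006, 0], "fingers": 255}, {"translation": [-22, 0, -11], "dr": [0, 0, 0], "fingers": 255}, {"translation": [-23, 0, -8], "dr": [0, 0, 0], "fingers": 255}]'

```text
time_s: 4.8
position: [0.5775, -0.2341, 0.2798]
tcp_rot: [-0.013, -0.035, 0.999, 0.005]
wrist_force: [-6.7, 2.9, 4.2]
width: 0.0296
```

Run:
```python
from h import *
lidstate(); need([0.63,-.229,.3],94.5,n=1)
```

```text
g [ 0.578  -0.2342  0.2988] r 177.0 lid a 1.237 lat -0.8 F [-6.7  2.9  4.2] w 0.0296
t 4.8 p [ 0.5775 -0.2341  0.2798] F [-6.7  2.9  4.2] w 0.0296 rows 1 rv [ 0.011 -0.026 -0.008]
  T [-52.2   1.6 -21.5] dr [ 0.011 -0.026 -0.008]
```

Call:
jog_arm --targets '[{"translation": [-19, 0, -5], "dr": [0.003, -0.01, -0.003], "fingers": 255}, {"translation": [-19, 0, -3], "dr": [0.003, -0.01, -0.003], "fingers": 255}, {"translation": [-10, 0, -1], "dr": [0, -0.005, 0], "fingers": 255}, {"translation": [0, 0, 0], "dr": [0, 0, 0], "fingers": 255}]'

```text
time_s: 5.2
position: [0.6247, -0.2307, 0.288]
tcp_rot: [-0.006, -0.038, 0.999, 0.002]
wrist_force: [0.7, 1.6, 1.3]
width: 0.0295
```

Run:
```python
from h import *
lidstate(); need([0.636,-.229,.29],94.5,n=1)
for n in('side','top'):
    f=grab_frame(n); W=pts(f); np.savez(n+'1.npz',**f); save(n+'1',f['image'])
    P=band(W,.14,.27,.5,.7,-.37,-.1)
    try:
        Q,c,nn=lidfit(W,.14); print(n,len(Q),c.round(3),nn.round(3),np.degrees(np.arctan2(nn[2],-nn[0])))
    except Exception as e: print(e)
```

```text
g [ 0.6249 -0.2308  0.307 ] r 177.1 lid a 1.507 lat -1.0 F [0.7 1.6 1.3] w 0.0295
t 5.2 p [ 0.6247 -0.2307  0.288 ] F [0.7 1.6 1.3] w 0.0295 rows 1 rv [ 0.005 -0.011 -0.002]
  T [-11.4   0.8  -2.1] dr [ 0.005 -0.011 -0.002]
side 2794 [ 0.624 -0.239  0.23 ] [-0.993 -0.084 -0.085] -4.874351305419924
top 235 [ 0.619 -0.194  0.398] [0.004 0.    1.   ] 90.24687347661614
```

View pics/side1.png

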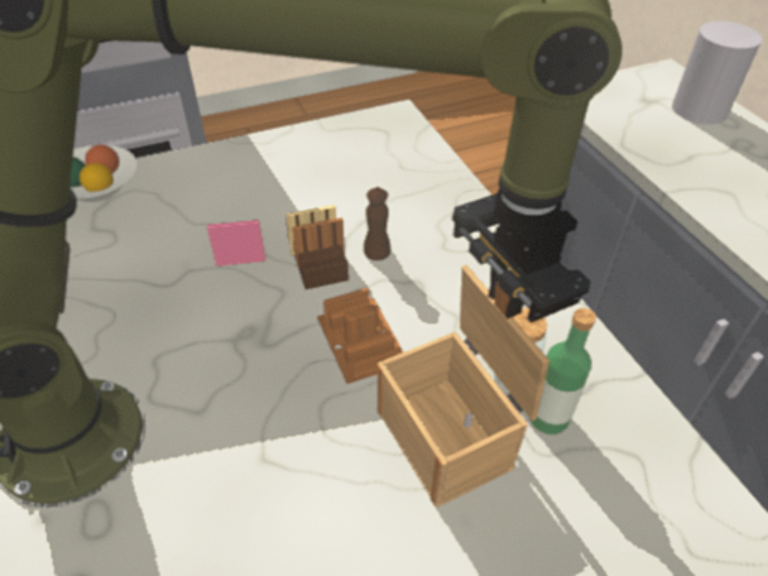

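Call:
jog_arm --targets '[{"translation": [-7, 0, 0], "dr": [0, -0.005, 0], "fingers": 255}, {"translation": [-6, 0, 0], "dr": [0, -0.005, 0], "fingers": 255}, {"translation": [0, 0, 0], "dr": [0, 0, 0], "fingers": 255}, {"translation": [0, 0, 0], "dr": [0, 0, 0], "fingers": 255}]'

```text
time_s: 5.7
position: [0.6355, -0.2299, 0.2881]
tcp_rot: [-0.001, -0.037, 0.999, 0.004]
wrist_force: [-2.4, 2.2, 2.0]
width: 0.0302
```

Run:
```python
from h import *
lidstate(); need([0.636,-.229,.29],94.5,n=1)
f=grab_frame('side'); W=pts(f)
for z in (.14,.16):
    Q,c,nn=lidfit(W,z); print(len(Q),c.round(3),nn.round(3),np.degrees(np.arctan2(nn[2],-nn[0])))
```

```text
g [ 0.6356 -0.23    0.3071] r 177.2 lid a 1.568 lat -1.1 F [-2.4  2.2  2. ] w 0.0302
t 5.7 p [ 0.6355 -0.2299  0.2881] F [-2.4  2.2  2. ] w 0.0302 rows 1 rv [ 0.008 -0.002 -0.004]
  T [-0.5  0.9 -1.9] dr [ 0.008 -0.002 -0.004]
3091 [ 0.63  -0.238  0.227] [-0.996 -0.085 -0.026] -1.482669890013864
2756 [ 0.63  -0.238  0.237] [-0.996 -0.084 -0.024] -1.381893808060215
```

Call:
jog_arm --targets '[{"translation": [-3, 0, 0], "dr": [0, 0, 0], "fingers": 255}, {"translation": [0, 0, 0], "dr": [0, 0, 0], "fingers": 255}, {"translation": [0, 0, 0], "dr": [0, 0, 0], "fingers": 120}, {"translation": [0, 0, 0], "dr": [0, 0, 0], "fingers": 60}, {"translation": [0, 0, 0], "dr": [0, 0, 0], "fingers": 60}]'

```text
time_s: 6.25
position: [0.6394, -0.2302, 0.2875]
tcp_rot: [-0.0, -0.037, 0.999, 0.003]
wrist_force: [-1.0, 0.5, 0.3]
width: 0.0463
```

Call:
jog_arm --targets '[{"translation": [0, 0, 0], "dr": [0, 0, 0], "fingers": 60}, {"translation": [0, 0, -30], "dr": [0, 0, 0], "fingers": 60}, {"translation": [0, 0, -40], "dr": [0, 0, 0], "fingers": 60}, {"translation": [0, 0, -10], "dr": [0, 0, 0], "fingers": 60}]'

```text
time_s: 6.65
position: [0.6389, -0.2301, 0.3664]
tcp_rot: [-0.003, -0.037, 0.999, 0.004]
wrist_force: [0.3, -0.1, 1.3]
width: 0.0657
```

Run:
```python
from h import *
need([0.508,.007,.36],89.4)
f=grab_frame('side'); W=pts(f)
for z in (.14,.16):
    Q,c,nn=lidfit(W,z); print(len(Q),c.round(3),nn.round(3),np.degrees(np.arctan2(nn[2],-nn[0])))
```

```text
t 6.65 p [ 0.6389 -0.2301  0.3664] F [ 0.3 -0.1  1.3] w 0.0657 rows 7 rv [ 0.008 -0.005  0.085]
  T [16.1 35.2  1.3] dr [ 0.001 -0.001  0.012]
  T [16.6 35.   1.2] dr [ 0.001 -0.001  0.012]
  T [17.  34.8  1.2] dr [ 0.001 -0.001  0.012]
  T [17.4 34.5  1.1] dr [ 0.001 -0.001  0.012]
  T [17.8 34.3  1.1] dr [ 0.001 -0.001  0.012]
  T [18.2 34.1  1. ] dr [ 0.001 -0.001  0.012]
  T [18.6 33.9  1. ] dr [ 0.001 -0.001  0.012]
3166 [ 0.631 -0.236  0.229] [-0.996 -0.084 -0.006] -0.36727687734619197
2828 [ 0.631 -0.236  0.238] [-0.996 -0.084 -0.006] -0.32372266073567296
```

Call:
jog_arm --targets '[{"translation": [22, 30, 0], "dr": [0.001, 0, 0.017], "fingers": 0}, {"translation": [22, 35, 0], "dr": [0.001, 0, 0.017], "fingers": 0}, {"translation": [22, 38, 0], "dr": [0.001, 0, 0.017], "fingers": 0}, {"translation": [22, 38, 0], "dr": [0.001, 0, 0.017], "fingers": 0}, {"translation": [22, 38, 0], "dr": [0.001, 0, 0.017], "fingers": 0}]'

```text
time_s: 7.2
position: [0.5195, -0.0572, 0.3581]
tcp_rot: [-0.007, 0.013, 1.0, -0.003]
wrist_force: [0.9, 0.4, -0.6]
width: 0.086
```

Run:
```python
from h import *
for n in('top','side'):
    f=grab_frame(n); W=pts(f); save(n+'2',f['image'])
    P=band(W,.074,.09,.42,.62,-.12,.14); print('grip',rect(P) if len(P)>8 else len(P))
    P=band(W,.044,.052,.42,.62,-.12,.14); print('ridges',rect(P) if len(P)>8 else len(P))
    # case rim
    P=band(W,.125,.135,.45,.68,-.40,-.1); print('rim',rect(P))
    P=band(W,.03,.045,.46,.65,-.36,-.13); print('pins',len(P))
    np.savez(n+'2.npz',**f)
need([0.5075,.007,.2],89.4)
```

```text
grip {'n': 153, 'c': array([507.7,   6. ]), 'med': array([507.4,   7.3]), 'sz': array([20.3, 58.8], dtype=float32), 'ang': array([-89.4,   0.6], dtype=float32)}
ridges {'n': 258, 'c': array([508.1,  63.1]), 'med': array([508.1,  54.3]), 'sz': array([89.3, 51.2], dtype=float32), 'ang': array([-0.9, 89.1], dtype=float32)}
rim {'n': 483, 'c': array([ 558.8, -248.8]), 'med': array([ 535.2, -289.6]), 'sz': array([172.5, 148.6], dtype=float32), 'ang': array([-86.5,   3.5], dtype=float32)}
pins 121
grip {'n': 167, 'c': array([507.5,   7.5]), 'med': array([506.4,   5.3]), 'sz': array([59.6, 24.5], dtype=float32), 'ang': array([-1.6, 88.4], dtype=float32)}
ridges {'n': 641, 'c': array([507.4,   8.7]), 'med': array([505.2, -26.4]), 'sz': array([ 89.7, 168.2], dtype=float32), 'ang': array([-1.3, 88.7], dtype=float32)}
rim {'n': 1237, 'c': array([ 557.3, -234.7]), 'med': array([ 558. , -254.6]), 'sz': array([200.2, 153.9], dtype=float32), 'ang': array([-85.7,   4.3], dtype=float32)}
pins 559
t 7.3 p [ 0.519  -0.0512  0.3584] F [-0.5  1.1 -0. ] w 0.0864 rows 4 rv [-0.    -0.016 -0.003]
  T [ 2.5 14.5 39.6] dr [-0.    -0.004 -0.001]
  T [ 2.6 14.5 39.6] dr [-0.    -0.004 -0.001]
  T [ 2.7 14.5 39.6] dr [-0.    -0.004 -0.001]
  T [ 2.9 14.5 39.6] dr [-0.    -0.004 -0.001]
```

View pics/top2.png

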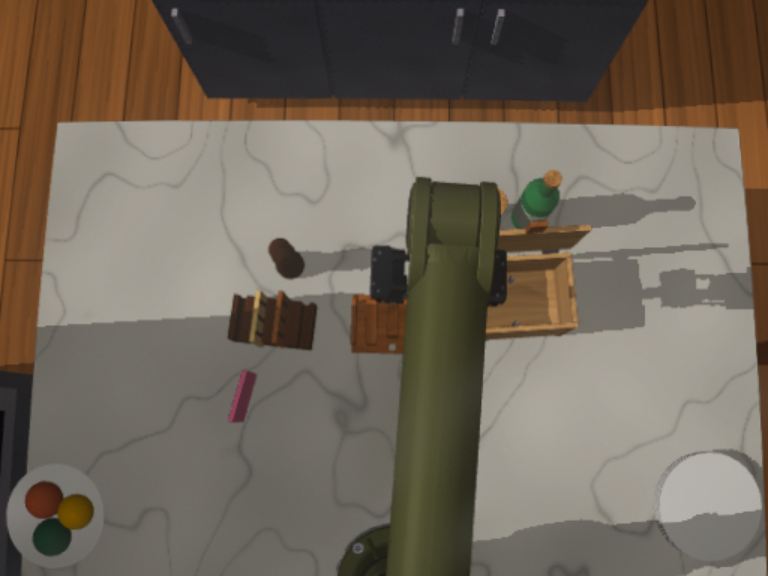

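Run:
```python
from h import *
f=dict(np.load('top0.npz'))
h=ray(f,[[393/1.5,301/1.5],[393/1.5,347/1.5]],.008); print(h.round(4),(h.mean(0)).round(4))
f=dict(np.load('top2.npz')); save('pins',f['image'][165:230,318:400],8)
g=dict(np.load('side2.npz')); save('pins_s',g['image'][220:335,245:355],6)
```

```text
[[0.5548 0.0049 0.008 ]
 [0.4613 0.004  0.008 ]] [0.5081 0.0044 0.008 ]
```

View pics/pins.png

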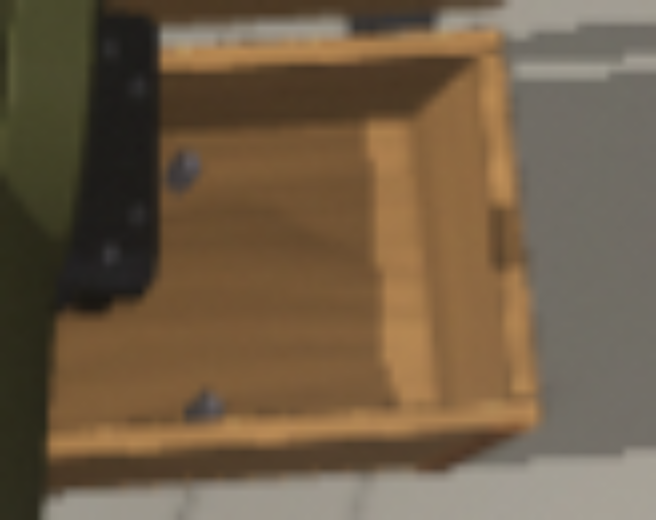

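View pics/pins_s.png

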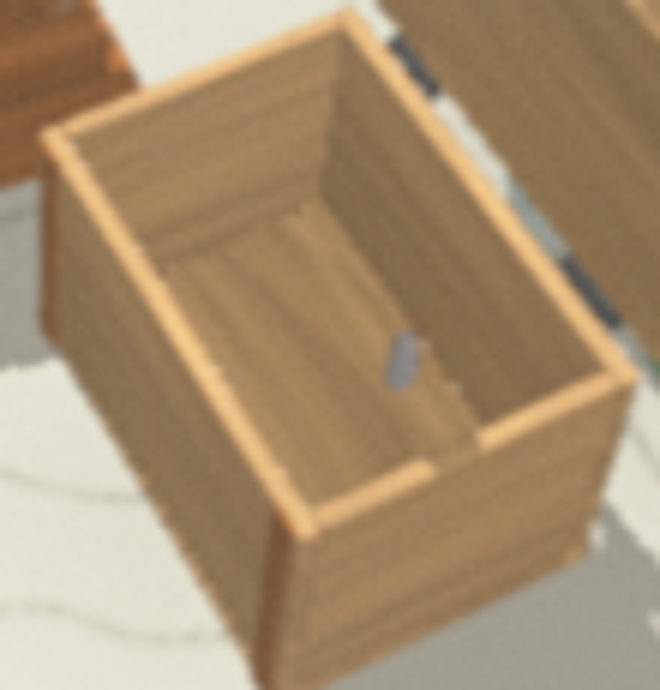

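Run:
```python
from h import *
f=dict(np.load('top2.npz')); g=dict(np.load('side2.npz'))
def up(p,s,o): return (np.array(p,float)+.5)/s-.5+np.array(o)
P=ray(f,up([[187,157],[209,397]],8,(318,165)),.038); print('pins top',P.round(4),P.mean(0).round(4),np.degrees(np.arctan2(P[0,1]-P[1,1],P[0,0]-P[1,0])),np.linalg.norm(P[0]-P[1]))
P=ray(g,up([[405,335]],6,(245,220)),.038); print('back pin side',P.round(4))
C=ray(g,up([[43,133],[347,9],[637,378],[308,540]],6,(245,220)),.130); print(C.round(4),C.mean(0).round(4))
print([np.linalg.norm(C[i]-C[i-1]).round(4) for i in range(4)],np.degrees(np.arctan2(*(C[1]-C[0])[[1,0]])),np.degrees(np.arctan2(*(C[2]-C[3])[[1,0]])),np.degrees(np.arctan2(*(C[1]-C[2])[[1,0]])),np.degrees(np.arctan2(*(C[0]-C[3])[[1,0]])))
# top right corners: outer (500,32) back right, (540,420) front right rim
D=ray(f,up([[500,32],[540,418]],8,(318,165)),.130); print(D.round(4),np.linalg.norm(D[0]-D[1]),np.degrees(np.arctan2(*(D[0]-D[1])[[1,0]])))
th=np.radians(4.5); c=D.mean(0)+99*.001*np.array([-np.sin(th),np.cos(th),0]); print('center from top',c.round(4))
```

```text
pins top [[ 0.6025 -0.2319  0.038 ]
 [ 0.5117 -0.2385  0.038 ]] [ 0.5571 -0.2352  0.038 ] 4.165123229347381 0.09106545639033554
back pin side [[ 0.6005 -0.2293  0.038 ]]
[[ 0.4776 -0.1425  0.13  ]
 [ 0.6153 -0.1325  0.13  ]
 [ 0.6312 -0.3273  0.13  ]
 [ 0.4929 -0.3384  0.13  ]] [ 0.5543 -0.2352  0.13  ]
[np.float64(0.1965), np.float64(0.1381), np.float64(0.1954), np.float64(0.1387)] 4.15079320928742 4.598872320744457 94.64100671630557 94.4682761060971
[[ 0.6308 -0.3292  0.13  ]
 [ 0.493  -0.3389  0.13  ]] 0.13815323891327047 4.026940011636402
center from top [ 0.5542 -0.2354  0.13  ]
```

Call:
jog_arm --targets '[{"translation": [3, 16, 43], "dr": [0, -0.005, 0], "fingers": 0}, {"translation": [3, 16, 43], "dr": [0, -0.005, 0], "fingers": 0}, {"translation": [3, 16, 43], "dr": [0, -0.005, 0], "fingers": 0}, {"translation": [3, 10, 43], "dr": [0, 0, 0], "fingers": 0}, {"translation": [0, 0, 10], "dr": [0, 0, 0], "fingers": 0}]'

```text
time_s: 7.8
position: [0.5067, 0.0083, 0.1698]
tcp_rot: [0.003, 0.005, 1.0, 0.0]
wrist_force: [-0.7, -0.1, -0.0]
width: 0.0868
```

Run:
```python
from h import *
need([0.5075,.0065,.1],89.5)
f=grab_frame('side'); W=pts(f);
P=band(W,.074,.09,.42,.62,-.12,.14); print('grip',rect(P) if len(P)>8 else len(P))
P=band(W,.044,.052,.42,.62,-.12,.14); print('ridges',rect(P) if len(P)>8 else len(P))
```

```text
t 7.8 p [0.5067 0.0083 0.1698] F [-0.7 -0.1 -0. ] w 0.0868 rows 2 rv [ 0.001  0.006 -0.002]
  T [-0.2 -0.9 34.9] dr [ 0.     0.003 -0.001]
  T [-0.3 -0.9 34.9] dr [ 0.     0.003 -0.001]
grip {'n': 166, 'c': array([507.2,   7.2]), 'med': array([506.2,   4.8]), 'sz': array([59.5, 23.6], dtype=float32), 'ang': array([-0.4, 89.6], dtype=float32)}
ridges {'n': 635, 'c': array([507.1,   7.6]), 'med': array([504.1, -26.7]), 'sz': array([ 89.4, 168.2], dtype=float32), 'ang': array([-0.7, 89.3], dtype=float32)}
```

Call:
jog_arm --targets '[{"translation": [0, -1, 40], "dr": [0, 0.003, 0], "fingers": 0}, {"translation": [0, -1, 38], "dr": [0, 0.003, 0], "fingers": 0}, {"translation": [0, 0, 28], "dr": [0, 0, 0], "fingers": 0}, {"translation": [0, 0, 4], "dr": [0, 0, 0], "fingers": 0}]'

```text
time_s: 8.25
position: [0.5167, 0.0011, 0.0649]
tcp_rot: [0.007, 0.008, 1.0, 0.0]
wrist_force: [-0.3, -0.2, 0.7]
width: 0.0867
```

Run:
```python
from h import *
need([0.5075,.0065,.06],89.5)
```

```text
t 8.25 p [0.5167 0.0011 0.0649] F [-0.3 -0.2  0.7] w 0.0867 rows 1 rv [ 0.     0.015 -0.006]
  T [9.4 5.2 4.8] dr [ 0.     0.015 -0.006]
```

Call:
jog_arm --targets '[{"translation": [9, 5, 4], "dr": [0, 0.01, 0], "fingers": 0}, {"translation": [0, 0, 0], "dr": [0, 0, 0], "fingers": 0}, {"translation": [0, 0, 0], "dr": [0, 0, 0], "fingers": 0}]'

```text
time_s: 8.55
position: [0.5115, 0.0051, 0.0654]
tcp_rot: [0.005, 0.009, 1.0, 0.0]
wrist_force: [0.1, 0.4, 0.8]
width: 0.0871
```

Run:
```python
from h import *
need([0.5075,.0065,.06],89.5)
```

```text
t 8.55 p [0.5115 0.0051 0.0654] F [0.1 0.4 0.8] w 0.0871 rows 1 rv [ 0.     0.011 -0.008]
  T [4.1 1.3 5.4] dr [ 0.     0.011 -0.008]
```

Call:
jog_arm --targets '[{"translation": [4, 1, 5], "dr": [0, 0.01, -0.007], "fingers": 0}, {"translation": [1, 0, 1], "dr": [0, 0.003, 0], "fingers": 0}, {"translation": [0, 0, 0], "dr": [0, 0, 0], "fingers": 0}]'

```text
time_s: 8.85
position: [0.5086, 0.0069, 0.0621]
tcp_rot: [0.001, 0.004, 1.0, 0.001]
wrist_force: [0.0, -0.9, -0.8]
width: 0.0868
```

Run:
```python
from h import *
need([0.5075,.0065,.06],89.5)
```

```text
t 8.85 p [0.5086 0.0069 0.0621] F [ 0.  -0.9 -0.8] w 0.0868 rows 1 rv [ 0.003  0.002 -0.   ]
  T [ 1.1 -0.4  2.1] dr [ 0.003  0.002 -0.   ]
```

Good. Closing with a firm grip.

Call:
jog_arm --targets '[{"translation": [1, 0, 2], "dr": [0.002, 0.002, 0], "fingers": 100}, {"translation": [0, 0, 0], "dr": [0, 0, 0], "fingers": 200}, {"translation": [0, 0, 0], "dr": [0, 0, 0], "fingers": 255}, {"translation": [0, 0, 0], "dr": [0, 0, 0], "fingers": 255}, {"translation": [0, 0, 0], "dr": [0, 0, 0], "fingers": 255}]' --squeeze 40

```text
time_s: 9.35
position: [0.5076, 0.0069, 0.0601]
tcp_rot: [0.0, 0.004, 1.0, 0.0]
wrist_force: [0.1, -0.1, -0.2]
width: 0.055
```

Call:
jog_arm --targets '[{"translation": [0, 0, 0], "dr": [0, 0, 0], "fingers": 255}, {"translation": [0, 0, 0], "dr": [0, 0, 0], "fingers": 255}, {"translation": [0, 0, 0], "dr": [0, 0, 0], "fingers": 255}, {"translation": [0, 0, 0], "dr": [0, 0, 0], "fingers": 255}]'

```text
time_s: 9.75
position: [0.5076, 0.0069, 0.0601]
tcp_rot: [0.0, 0.004, 1.0, 0.0]
wrist_force: [0.6, -0.8, -0.2]
width: 0.0229
```

Run:
```python
from h import *
need([0.5075,.0065,.3],89.5)
```

```text
t 9.75 p [0.5076 0.0069 0.0601] F [ 0.6 -0.8 -0.2] w 0.0229 rows 6 rv [ 0.  0. -0.]
  T [  0.   -0.1 -40. ] dr [ 0.  0. -0.]
  T [  0.   -0.1 -40. ] dr [ 0.  0. -0.]
  T [  0.   -0.1 -40. ] dr [ 0.  0. -0.]
  T [  0.   -0.1 -40. ] dr [ 0.  0. -0.]
  T [  0.   -0.1 -40. ] dr [ 0.  0. -0.]
  T [  0.   -0.1 -40. ] dr [ 0.  0. -0.]
```

Call:
jog_arm --targets '[{"translation": [0, 0, 0], "dr": [0, 0, 0], "fingers": 255}, {"translation": [0, 0, -20], "dr": [0, 0, 0], "fingers": 255}, {"translation": [0, 0, -30], "dr": [0, 0, 0], "fingers": 255}, {"translation": [0, 0, -40], "dr": [0, 0, 0], "fingers": 255}, {"translation": [0, 0, -40], "dr": [0, 0, 0], "fingers": 255}]'

```text
time_s: 10.25
position: [0.4999, 0.0062, 0.1847]
tcp_rot: [-0.01, 0.005, 1.0, -0.003]
wrist_force: [1.6, 0.1, -4.3]
width: 0.0213
```

Call:
jog_arm --targets '[{"translation": [0, 0, -40], "dr": [0, 0, 0], "fingers": 255}, {"translation": [0, 0, -30], "dr": [0, 0, 0], "fingers": 255}, {"translation": [0, 0, -20], "dr": [0, 0, 0], "fingers": 255}, {"translation": [0, 0, 0], "dr": [0, 0, 0], "fingers": 255}]'

```text
time_s: 10.65
position: [0.5018, 0.0064, 0.2807]
tcp_rot: [-0.008, 0.005, 1.0, -0.002]
wrist_force: [0.5, -0.6, -3.7]
width: 0.0216
```

Run:
```python
from h import *
need([0.5555,-.235,.27],94.4)
```

```text
t 10.65 p [0.5018 0.0064 0.2807] F [ 0.5 -0.6 -3.7] w 0.0216 rows 6 rv [-0.003 -0.017 -0.087]
  T [ -9.4 -40.1   1.8] dr [-0.    -0.003 -0.014]
  T [ -8.8 -40.3   1.8] dr [-0.    -0.003 -0.014]
  T [ -8.2 -40.4   1.8] dr [-0.    -0.003 -0.014]
  T [ -7.6 -40.5   1.8] dr [-0.    -0.003 -0.014]
  T [ -7.  -40.6   1.8] dr [-0.    -0.003 -0.014]
  T [ -6.4 -40.7   1.8] dr [-0.    -0.003 -0.014]
```

Call:
jog_arm --targets '[{"translation": [-6, -38, 0], "dr": [0, -0.003, -0.015], "fingers": 255}, {"translation": [-6, -40, 0], "dr": [0, -0.003, -0.015], "fingers": 255}, {"translation": [-6, -40, 0], "dr": [0, -0.003, -0.015], "fingers": 255}, {"translation": [-6, -40, 0], "dr": [0, -0.003, -0.015], "fingers": 255}, {"translation": [-4, -30, 0], "dr": [0, -0.003, -0.015], "fingers": 255}]'

```text
time_s: 11.15
position: [0.5319, -0.1782, 0.2708]
tcp_rot: [-0.006, -0.042, 0.999, 0.001]
wrist_force: [-0.1, -0.5, -3.6]
width: 0.0217
```

Run:
```python
from h import *
need([0.5555,-.235,.27],94.4)
```

```text
t 11.15 p [ 0.5319 -0.1782  0.2708] F [-0.1 -0.5 -3.6] w 0.0217 rows 2 rv [ 0.002 -0.012  0.006]
  T [ -9.4 -29.3   0.2] dr [ 0.001 -0.006  0.003]
  T [ -9.5 -29.3   0.3] dr [ 0.001 -0.006  0.003]
```

Call:
jog_arm --targets '[{"translation": [-9, -28, 0], "dr": [0, -0.006, 0.003], "fingers": 255}, {"translation": [-8, -22, 0], "dr": [0, -0.006, 0.003], "fingers": 255}, {"translation": [-3, -6, 0], "dr": [0, 0, 0], "fingers": 255}, {"translation": [0, 0, 0], "dr": [0, 0, 0], "fingers": 255}]'

```text
time_s: 11.55
position: [0.5514, -0.2395, 0.2611]
tcp_rot: [-0.007, -0.034, 0.999, 0.001]
wrist_force: [-0.3, 0.3, -3.3]
width: 0.0221
```

Run:
```python
from h import *
need([0.5555,-.235,.25],94.4)
for n in ('side','top'):
    f=grab_frame(n); W=pts(f); save(n+'3',f['image'])
    P=band(W,.255,.264,.45,.66,-.37,-.10); print(n,'ridges',rect(P) if len(P)>8 else len(P))
```

```text
t 11.55 p [ 0.5514 -0.2395  0.2611] F [-0.3  0.3 -3.3] w 0.0221 rows 1 rv [ 0.002 -0.014 -0.01 ]
  T [-4.5  4.2 11.1] dr [ 0.002 -0.014 -0.01 ]
side ridges {'n': 110, 'c': array([ 590.3, -270.8]), 'med': array([ 635.2, -284.6]), 'sz': array([155.8,  41.5], dtype=float32), 'ang': array([-33.7,  56.3], dtype=float32)}
top ridges {'n': 43, 'c': array([ 604.9, -173.6]), 'med': array([ 626.5, -191.2]), 'sz': array([149.3,  91. ], dtype=float32), 'ang': array([-40.7,  49.3], dtype=float32)}
```

View pics/side3.png

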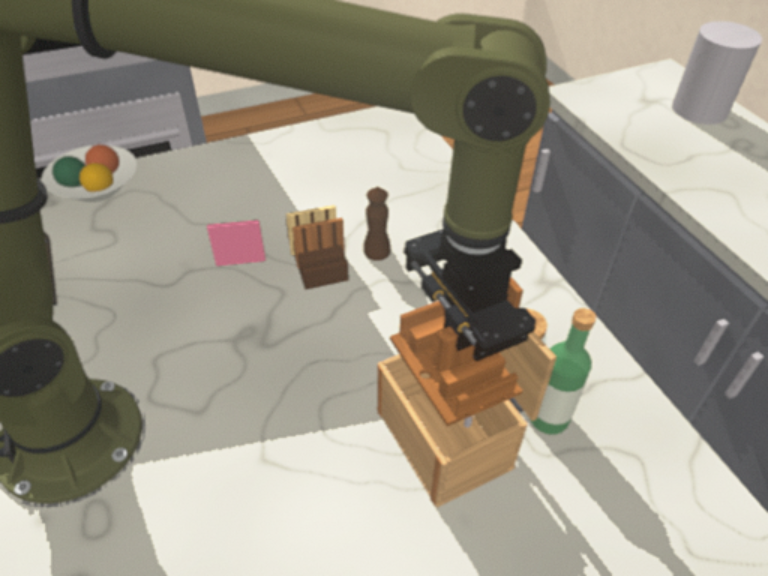

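View pics/top3.png

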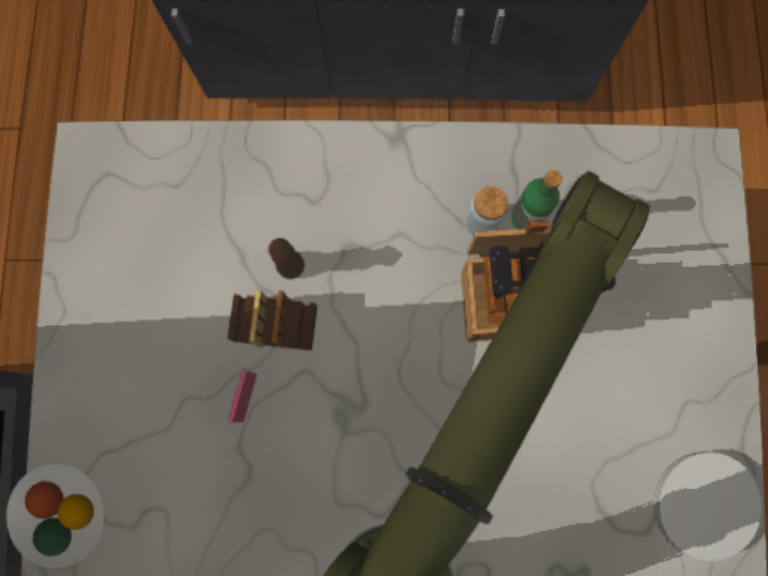

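Call:
jog_arm --targets '[{"translation": [-4, 4, 5], "dr": [0, -0.014, -0.01], "fingers": 255}, {"translation": [-1, 1, 4], "dr": [0, -0.004, 0], "fingers": 255}, {"translation": [0, 0, 0], "dr": [0, 0, 0], "fingers": 255}]'

```text
time_s: 11.95
position: [0.5566, -0.2278, 0.2513]
tcp_rot: [0.003, -0.043, 0.999, 0.003]
wrist_force: [0.2, 0.2, -3.7]
width: 0.022
```

Run:
```python
from h import *
need([0.5555,-.235,.25],94.4)
f=grab_frame('side'); W=pts(f); p,r,s=tcp()
np.savez('side4.npz',**f)
zt=p[2]-.012
P=band(W,zt-.006,zt+.006,.48,.62,-.35,-.12); print('ridges',rect(P))
x=P[:,0]; print(len(P))
zp=p[2]-.052
P=band(W,zp-.005,zp+.005,.46,.615,-.35,-.12); print('plate',rect(P))
save('s4',f['image'][190:335,245:370],6)
```

```text
t 11.95 p [ 0.5566 -0.2278  0.2513] F [ 0.2  0.2 -3.7] w 0.022 rows 1 rv [0.007 0.006 0.009]
  T [ 1.7 -7.1  1.2] dr [0.007 0.006 0.009]
ridges {'n': 1007, 'c': array([ 556.9, -225.8]), 'med': array([ 544.1, -266.3]), 'sz': array([166.8,  90.8], dtype=float32), 'ang': array([-85.1,   4.9], dtype=float32)}
1007
plate {'n': 906, 'c': array([ 554.4, -226.6]), 'med': array([ 512.5, -241.6]), 'sz': array([165.9, 114.1], dtype=float32), 'ang': array([-85.3,   4.7], dtype=float32)}
```

View pics/s4.png

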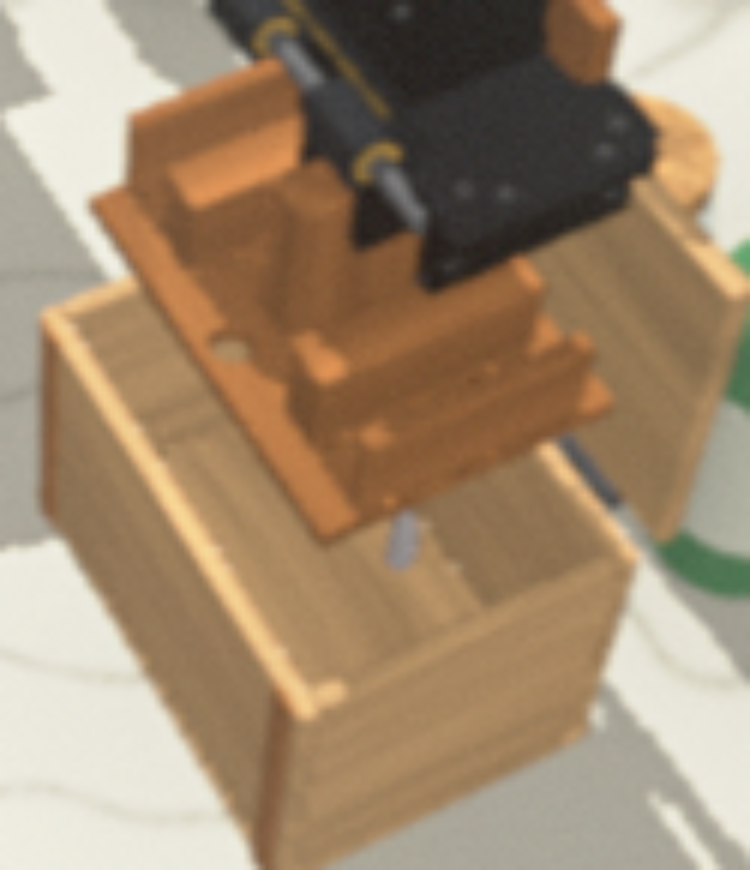

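Run:
```python
from h import *
th=np.radians(4.4); u=np.array([np.cos(th),np.sin(th)]); v=np.array([-u[1],u[0]])
o=np.array([.555,-.235])
for n,fn in(('side','side2.npz'),('top','top2.npz')):
    W=pts(dict(np.load(fn)))
    P=band(W,.126,.134,.44,.68,-.40,-.08); d=P[:,:2]-o; X=d@u*1000; Y=d@v*1000
    m=abs(Y)<70; h,e=np.histogram(X[m],np.arange(-80,95,3)); print(n,'X'); print([(int(a),int(b)) for a,b in zip(e,h) if b])
    m=abs(X)<50; h,e=np.histogram(Y[m],np.arange(-110,110,3)); print('Y',[(int(a),int(b)) for a,b in zip(e,h) if b])
    # front wall face plane, right wall face
    P=band(W,.03,.12,.44,.68,-.40,-.08);d=P[:,:2]-o; X=d@u*1000; Y=d@v*1000
    m=(abs(Y)<80)&(X<-55); print('front face X',np.percentile(X[m],[10,50,90]) if m.sum() else 0,m.sum())
    m=(abs(X)<60)&(Y<-85); print('right face Y',np.percentile(Y[m],[10,50,90]) if m.sum() else 0,m.sum())
    m=(abs(X)<60)&(Y>80); print('left Y',np.percentile(Y[m],[10,50,90]) if m.sum() else 0,m.sum())
    m=(abs(Y)<80)&(X>50)&(X<70); print('back inner X',np.percentile(X[m],[10,50,90]) if m.sum() else 0,m.sum())
    P=band(W,.022,.045,.47,.64,-.32,-.14);d=P[:,:2]-o; X=d@u*1000; Y=d@v*1000
    for sx in(-46,46):
        m=(abs(X-sx)<10)&(abs(Y)<12); print('pin',sx,m.sum(), X[m].mean() if m.any() else 0, Y[m].mean() if m.any() else 0)
```

```text
side X
[(-74, 64), (-71, 73), (-68, 74), (-65, 23), (58, 14), (61, 80), (64, 62), (67, 58), (70, 26), (73, 16), (76, 8)]
Y [(-101, 32), (-98, 73), (-95, 57), (-92, 38), (-89, 3), (88, 19), (91, 58), (94, 39), (97, 33), (100, 2)]
front face X [-73.09913428 -72.3912133  -71.67127815] 782
right face Y [-99.12928106 -98.20362332 -97.0112012 ] 832
left Y [90.10135568 91.48613458 92.6606883 ] 778
back inner X [60.77026206 61.85734606 63.47996027] 936
pin -46 0 0 0
pin 46 24 42.66254163829853 -0.7894868982451154
top X
[(-74, 2), (-71, 50), (-68, 44), (-65, 49), (-62, 7), (58, 3), (61, 29), (64, 31), (67, 28), (70, 5), (73, 4), (76, 2)]
Y [(-101, 12), (-98, 27), (-95, 35), (-92, 29), (-89, 1)]
front face X [-70.97951263 -70.43850028 -69.91161787] 161
right face Y [-93.85690938 -92.68455678 -90.5714286 ] 264
left Y 0 0
back inner X [60.34415313 61.06000696 61.85909312] 195
pin -46 12 -45.251623231726995 -0.2138333906795793
pin 46 13 42.57512934152472 -0.09359387623329657
```

Call:
jog_arm --targets '[{"translation": [2, -7, 10], "dr": [0.005, 0.005, 0.008], "fingers": 255}, {"translation": [1, -2, 10], "dr": [0.002, 0.002, 0.003], "fingers": 255}, {"translation": [0, 0, 10], "dr": [0, 0, 0], "fingers": 255}, {"translation": [0, 0, 0], "dr": [0, 0, 0], "fingers": 255}]'

```text
time_s: 12.4
position: [0.5543, -0.2369, 0.219]
tcp_rot: [-0.0, -0.037, 0.999, -0.0]
wrist_force: [-1.0, -0.4, -3.4]
width: 0.0217
```

Run:
```python
from h import *
need([0.5545,-.2352,.2],94.4)
```

```text
t 12.4 p [ 0.5543 -0.2369  0.219 ] F [-1.  -0.4 -3.4] w 0.0217 rows 1 rv [-0.    -0.001 -0.002]
  T [-0.3  1.7 19. ] dr [-0.    -0.001 -0.002]
```

Aligned; lowering into the case mouth (plate bottom now about 0.159).

Call:
jog_arm --targets '[{"translation": [0, 1, 12], "dr": [0, 0, 0], "fingers": 255}, {"translation": [0, 1, 12], "dr": [0, 0, 0], "fingers": 255}, {"translation": [0, 0, 10], "dr": [0, 0, 0], "fingers": 255}, {"translation": [0, 0, 0], "dr": [0, 0, 0], "fingers": 255}]'

```text
time_s: 12.8
position: [0.5537, -0.2347, 0.1811]
tcp_rot: [-0.001, -0.037, 0.999, -0.0]
wrist_force: [-0.1, 0.8, -3.5]
width: 0.0214
```

Run:
```python
from h import *
need([0.5545,-.2352,.11],94.4)
f=grab_frame('side'); save('s5',f['image'][190:335,245:370],6)
```

```text
t 12.8 p [ 0.5537 -0.2347  0.1811] F [-0.1  0.8 -3.5] w 0.0214 rows 2 rv [-0.    -0.002 -0.002]
  T [-0.5 -0.3 35.6] dr [-0.    -0.001 -0.001]
  T [-0.4 -0.3 35.6] dr [-0.    -0.001 -0.001]
```

View pics/s5.png

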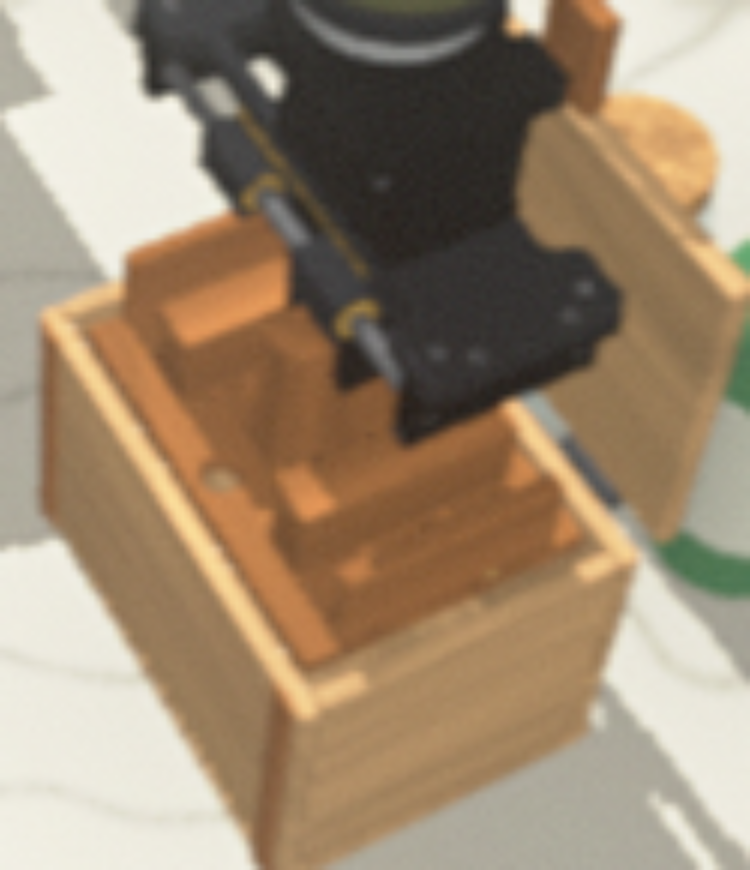

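Call:
jog_arm --targets '[{"translation": [0, 0, 15], "dr": [0, -0.001, 0], "fingers": 255}, {"translation": [0, 0, 15], "dr": [0, 0, 0], "fingers": 255}, {"translation": [0, 0, 15], "dr": [0, 0, 0], "fingers": 255}, {"translation": [0, 0, 15], "dr": [0, 0, 0], "fingers": 255}, {"translation": [0, 0, 10], "dr": [0, 0, 0], "fingers": 255}]'

```text
time_s: 13.35
position: [0.5555, -0.2354, 0.1078]
tcp_rot: [0.002, -0.037, 0.999, -0.001]
wrist_force: [-0.1, 0.6, -4.2]
width: 0.0218
```

Run:
```python
from h import *
need([0.5545,-.2352,.105],94.4)
f=grab_frame('side'); save('s6',f['image'][190:335,245:370],6)
```

```text
t 13.35 p [ 0.5555 -0.2354  0.1078] F [-0.1  0.6 -4.2] w 0.0218 rows 1 rv [-0.002  0.003 -0.002]
  T [1.  0.2 2.8] dr [-0.002  0.003 -0.002]
```

View pics/s6.png

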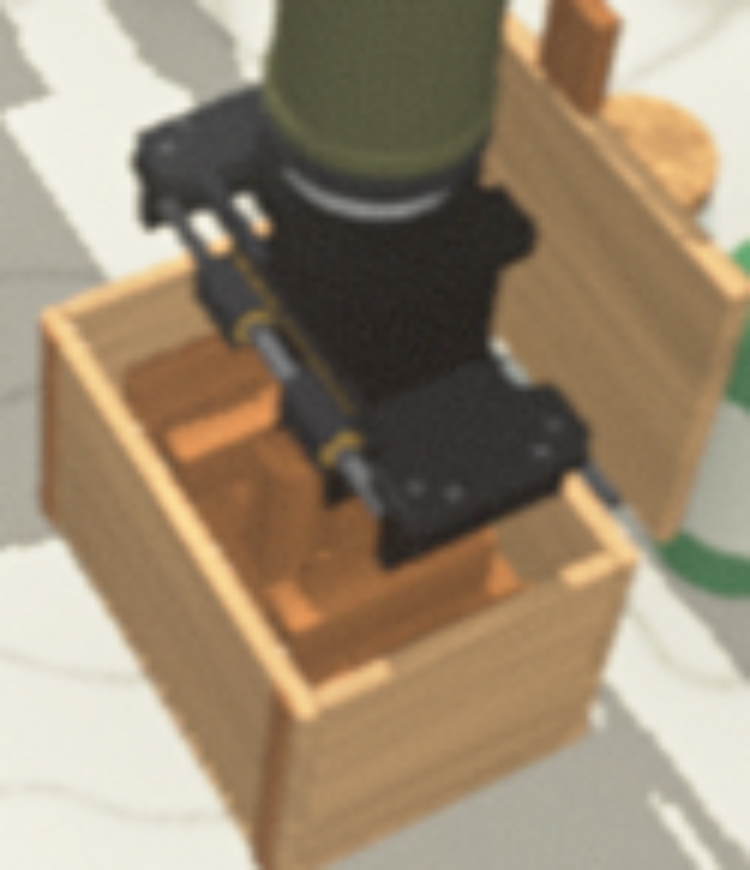

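Now slowly over the pins, feeling for contact.

Call:
jog_arm --targets '[{"translation": [1, 0, 5], "dr": [-0.001, 0.002, 0], "fingers": 255}, {"translation": [0, 0, 5], "dr": [0, 0, 0], "fingers": 255}, {"translation": [0, 0, 4], "dr": [0, 0, 0], "fingers": 255}, {"translation": [0, 0, 0], "dr": [0, 0, 0], "fingers": 255}]'

```text
time_s: 13.8
position: [0.5536, -0.2353, 0.0908]
tcp_rot: [-0.001, -0.037, 0.999, -0.0]
wrist_force: [-0.3, -0.2, -4.2]
width: 0.0217
```

Run:
```python
from h import *
need([0.5545,-.2352,.088],94.4)
```

```text
t 13.8 p [ 0.5536 -0.2353  0.0908] F [-0.3 -0.2 -4.2] w 0.0217 rows 1 rv [-0.    -0.002 -0.002]
  T [-0.9  0.   2.8] dr [-0.    -0.002 -0.002]
```

Call:
jog_arm --targets '[{"translation": [-1, 0, 4], "dr": [0, -0.001, 0], "fingers": 255}, {"translation": [0, 0, 4], "dr": [0, 0, 0], "fingers": 255}, {"translation": [0, 0, 3], "dr": [0, 0, 0], "fingers": 255}, {"translation": [0, 0, 0], "dr": [0, 0, 0], "fingers": 255}]'

```text
time_s: 14.2
position: [0.5552, -0.2356, 0.0799]
tcp_rot: [0.0, -0.037, 0.999, -0.0]
wrist_force: [0.2, 0.6, -3.7]
width: 0.022
```

Run:
```python
from h import *
need([0.5545,-.2352,.07],94.4)
```

```text
t 14.2 p [ 0.5552 -0.2356  0.0799] F [ 0.2  0.6 -3.7] w 0.022 rows 1 rv [-0.001  0.001 -0.002]
  T [0.6 0.5 9.9] dr [-0.001  0.001 -0.002]
```

Call:
jog_arm --targets '[{"translation": [0, 0, 4], "dr": [0, 0, 0], "fingers": 255}, {"translation": [0, 0, 4], "dr": [0, 0, 0], "fingers": 255}, {"translation": [0, 0, 3], "dr": [0, 0, 0], "fingers": 255}, {"translation": [0, 0, 0], "dr": [0, 0, 0], "fingers": 255}]'

```text
time_s: 14.6
position: [0.5552, -0.2358, 0.0682]
tcp_rot: [0.001, -0.037, 0.999, -0.0]
wrist_force: [-0.0, -0.1, -3.7]
width: 0.0211
```

Run:
```python
from h import *
need([0.5545,-.2352,.068],94.4)
```

```text
t 14.6 p [ 0.5552 -0.2358  0.0682] F [-0.  -0.1 -3.7] w 0.0211 rows 1 rv [-0.001  0.001 -0.002]
  T [0.7 0.7 0.2] dr [-0.001  0.001 -0.002]
```

Call:
jog_arm --targets '[{"translation": [0, 0, 2], "dr": [0, 0, 0], "fingers": 255}, {"translation": [0, 0, 1], "dr": [0, 0, 0], "fingers": 255}]'

```text
time_s: 14.8
position: [0.5553, -0.2358, 0.0681]
tcp_rot: [0.001, -0.037, 0.999, 0.001]
wrist_force: [-3.0, 1.3, 0.2]
width: 0.022
```

Run:
```python
from h import *
need([0.5545,-.2352,.068],94.4)
```

```text
t 14.8 p [ 0.5553 -0.2358  0.0681] F [-3.   1.3  0.2] w 0.022 rows 1 rv [ 0.001  0.001 -0.002]
  T [0.8 0.7 0.1] dr [ 0.001  0.001 -0.002]
```

Contact at the exact floor height (force up by 4 N). Releasing just enough to clear, then rising.

Call:
jog_arm --targets '[{"translation": [0, 0, 0], "dr": [0, 0, 0], "fingers": 160}, {"translation": [0, 0, 0], "dr": [0, 0, 0], "fingers": 130}, {"translation": [0, 0, 0], "dr": [0, 0, 0], "fingers": 130}, {"translation": [0, 0, 0], "dr": [0, 0, 0], "fingers": 130}, {"translation": [0, 0, -15], "dr": [0, 0, 0], "fingers": 130}]'

```text
time_s: 15.3
position: [0.5568, -0.2361, 0.0839]
tcp_rot: [0.002, -0.038, 0.999, -0.0]
wrist_force: [0.2, 1.0, -0.8]
width: 0.0422
```

Call:
jog_arm --targets '[{"translation": [0, 0, -30], "dr": [0, 0, 0], "fingers": 130}, {"translation": [0, 0, -40], "dr": [0, 0, 0], "fingers": 130}, {"translation": [0, 0, -40], "dr": [0, 0, 0], "fingers": 130}, {"translation": [0, 0, -40], "dr": [0, 0, 0], "fingers": 130}, {"translation": [0, 0, -40], "dr": [0, 0, 0], "fingers": 130}]'

```text
time_s: 15.8
position: [0.5536, -0.2357, 0.2812]
tcp_rot: [-0.001, -0.036, 0.999, 0.0]
wrist_force: [0.4, -0.0, -0.3]
width: 0.0428
```

Run:
```python
from h import *
need([0.507,.223,.28],85)
for n in ('top','side'):
    f=grab_frame(n); W=pts(f); save(n+'7',f['image'])
    P=band(W,.095,.13,.42,.6,.205,.245);print('boardR',rect(P))
    P=band(W,.095,.13,.42,.6,.25,.30);print('boardL',rect(P))
```

```text
t 15.8 p [ 0.5536 -0.2357  0.2812] F [ 0.4 -0.  -0.3] w 0.0428 rows 11 rv [ 0.    -0.001  0.16 ]
  T [ 1.2 41.9  0.1] dr [ 0.    -0.     0.015]
  T [ 1.8 41.9  0.1] dr [ 0.    -0.     0.015]
  T [ 2.4 41.8  0.1] dr [ 0.    -0.     0.015]
  T [ 3.  41.8  0.1] dr [ 0.    -0.     0.015]
  T [ 3.6 41.8  0.1] dr [ 0.    -0.     0.015]
  T [ 4.2 41.7  0.1] dr [ 0.    -0.     0.015]
  T [ 4.8 41.6  0.1] dr [ 0.    -0.     0.015]
  T [ 5.4 41.6  0.1] dr [ 0.    -0.     0.015]
  T [ 6.  41.5  0.1] dr [ 0.    -0.     0.015]
  T [ 6.6 41.4  0.1] dr [ 0.    -0.     0.015]
  T [ 7.3 41.3  0.1] dr [ 0.    -0.     0.015]
boardR {'n': 150, 'c': array([507.4, 224.9]), 'med': array([506.8, 223.8]), 'sz': array([96.7, 11.1], dtype=float32), 'ang': array([-5.6, 84.4], dtype=float32)}
boardL {'n': 158, 'c': array([508.1, 264.3]), 'med': array([506.5, 263.4]), 'sz': array([96.5, 11.5], dtype=float32), 'ang': array([-6.2, 83.8], dtype=float32)}
boardR {'n': 236, 'c': array([506.2, 224.2]), 'med': array([504.1, 222.5]), 'sz': array([100.1,  15.5], dtype=float32), 'ang': array([-4.7, 85.3], dtype=float32)}
boardL {'n': 234, 'c': array([506.7, 267.7]), 'med': array([507. , 265.1]), 'sz': array([99. , 15.8], dtype=float32), 'ang': array([-6.4, 83.6], dtype=float32)}
```

View pics/side7.png

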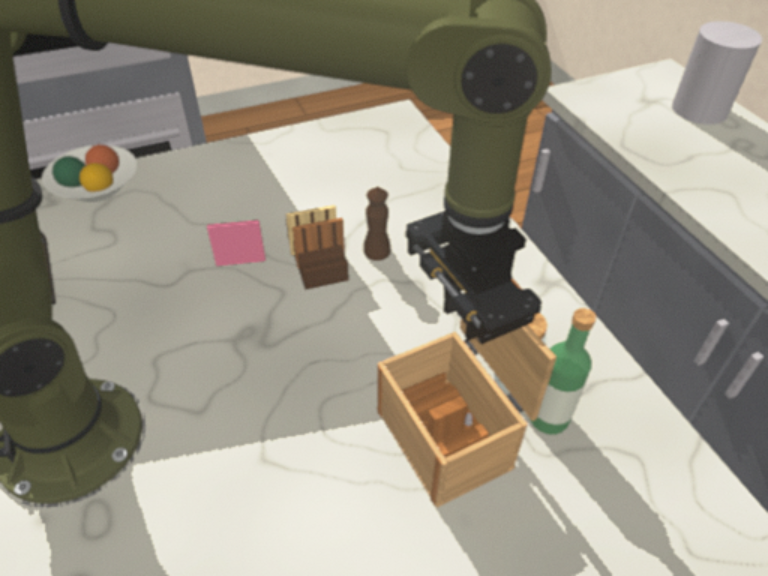

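Call:
jog_arm --targets '[{"translation": [3, 40, 0], "dr": [0, 0, 0.02], "fingers": 150}, {"translation": [3, 45, 0], "dr": [0, 0, 0.02], "fingers": 150}, {"translation": [3, 45, 0], "dr": [0, 0, 0.02], "fingers": 150}, {"translation": [4, 45, 0], "dr": [0, 0, 0.02], "fingers": 150}, {"translation": [4, 45, 0], "dr": [0, 0, 0.02], "fingers": 150}]'

```text
time_s: 16.4
position: [0.5325, -0.0238, 0.2887]
tcp_rot: [0.008, 0.026, 1.0, -0.004]
wrist_force: [1.6, 0.2, -0.1]
width: 0.036
```

Call:
jog_arm --targets '[{"translation": [4, 45, 0], "dr": [0, 0, 0.02], "fingers": 150}, {"translation": [5, 45, 0], "dr": [0, 0, 0.02], "fingers": 150}, {"translation": [6, 45, 0], "dr": [0, 0, 0.02], "fingers": 150}, {"translation": [6, 45, 0], "dr": [0, 0, 0], "fingers": 150}, {"translation": [6, 30, 0], "dr": [0, 0, 0], "fingers": 150}]'

```text
time_s: 16.9
position: [0.5215, 0.1976, 0.29]
tcp_rot: [0.01, 0.057, 0.998, -0.001]
wrist_force: [0.1, 0.5, 1.1]
width: 0.0356
```

Run:
```python
from h import *
need([0.507,.224,.2],84.6)
```

```text
t 16.9 p [0.5215 0.1976 0.29  ] F [0.1 0.5 1.1] w 0.0356 rows 3 rv [-0.001  0.021 -0.02 ]
  T [ 6.4  8.2 29.9] dr [-0.     0.007 -0.007]
  T [ 6.1  8.2 29.9] dr [-0.     0.007 -0.007]
  T [ 5.9  8.3 30. ] dr [-0.     0.007 -0.007]
```

Call:
jog_arm --targets '[{"translation": [6, 8, 30], "dr": [0, 0.007, -0.007], "fingers": 150}, {"translation": [6, 8, 30], "dr": [0, 0.007, -0.007], "fingers": 150}, {"translation": [6, 8, 25], "dr": [0, 0.007, -0.007], "fingers": 150}, {"translation": [2, 2, 15], "dr": [0, 0, 0], "fingers": 150}, {"translation": [0, 0, 0], "dr": [0, 0, 0], "fingers": 150}]'

```text
time_s: 17.4
position: [0.5033, 0.234, 0.1883]
tcp_rot: [0.001, 0.041, 0.999, 0.001]
wrist_force: [-1.8, -0.7, 0.1]
width: 0.036
```

Run:
```python
from h import *
need([0.507,.224,.13],84.6)
```

```text
t 17.4 p [0.5033 0.234  0.1883] F [-1.8 -0.7  0.1] w 0.036 rows 2 rv [0.002 0.002 0.012]
  T [-2.2 -4.9 29.2] dr [0.001 0.001 0.006]
  T [-2.2 -4.9 29.2] dr [0.001 0.001 0.006]
```

Call:
jog_arm --targets '[{"translation": [-2, -5, 20], "dr": [0, 0, 0.006], "fingers": 150}, {"translation": [-2, -5, 20], "dr": [0, 0, 0.006], "fingers": 150}, {"translation": [0, 0, 15], "dr": [0, 0, 0], "fingers": 150}, {"translation": [0, 0, 0], "dr": [0, 0, 0], "fingers": 150}]'

```text
time_s: 17.8
position: [0.5091, 0.2236, 0.136]
tcp_rot: [0.003, 0.048, 0.999, 0.002]
wrist_force: [0.2, -0.3, -0.3]
width: 0.0359
```

Run:
```python
from h import *
need([0.507,.224,.087],84.6)
f=grab_frame('side'); save('s8',f['image'][120:220,170:280],6)
f=grab_frame('top'); save('t8',f['image'][180:250,140:230],8)
```

```text
t 17.8 p [0.5091 0.2236 0.136 ] F [ 0.2 -0.3 -0.3] w 0.0359 rows 2 rv [ 0.005  0.007 -0.001]
  T [ 1.2 -0.  24.5] dr [ 0.002  0.003 -0.001]
  T [ 1.2  0.  24.5] dr [ 0.002  0.003 -0.001]
```

View pics/s8.png

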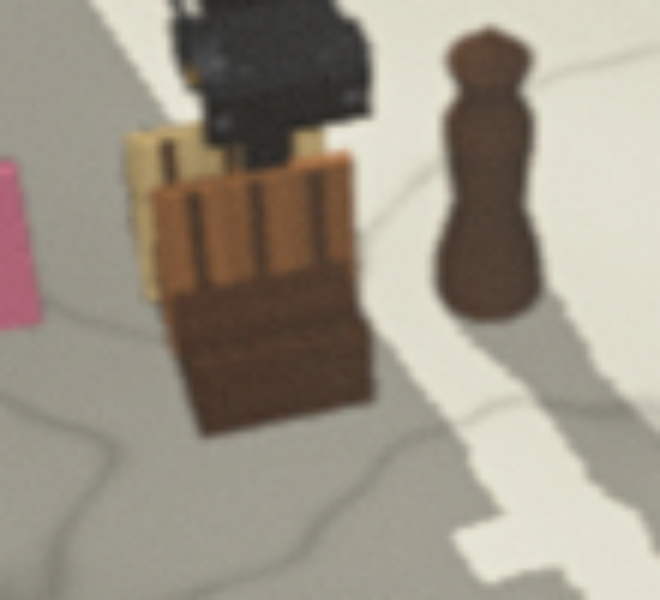

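Call:
jog_arm --targets '[{"translation": [1, 0, 16], "dr": [0.002, 0.003, 0], "fingers": 150}, {"translation": [1, 0, 14], "dr": [0.002, 0.003, 0], "fingers": 150}, {"translation": [0, 0, 12], "dr": [0, 0, 0], "fingers": 150}, {"translation": [0, 0, 5], "dr": [0, 0, 0], "fingers": 150}, {"translation": [0, 0, 0], "dr": [0, 0, 0], "fingers": 150}]'

```text
time_s: 18.4
position: [0.5098, 0.2262, 0.089]
tcp_rot: [0.003, 0.047, 0.999, 0.002]
wrist_force: [-0.1, 0.6, -0.2]
width: 0.0358
```

Run:
```python
from h import *
need([0.507,.224,.087],84.6)
```

```text
t 18.4 p [0.5098 0.2262 0.089 ] F [-0.1  0.6 -0.2] w 0.0358 rows 1 rv [0.005 0.005 0.   ]
  T [ 2.6 -2.4  2. ] dr [0.005 0.005 0.   ]
```

Call:
jog_arm --targets '[{"translation": [3, -2, 2], "dr": [0.004, 0.004, 0], "fingers": 150}, {"translation": [0, 0, 0], "dr": [0, 0, 0], "fingers": 255}, {"translation": [0, 0, 0], "dr": [0, 0, 0], "fingers": 255}, {"translation": [0, 0, 0], "dr": [0, 0, 0], "fingers": 255}, {"translation": [0, 0, 0], "dr": [0, 0, 0], "fingers": 255}]' --squeeze 25

```text
time_s: 18.9
position: [0.5071, 0.2245, 0.0878]
tcp_rot: [0.001, 0.047, 0.999, 0.001]
wrist_force: [-0.3, 1.0, 0.1]
width: 0.0114
```

Call:
jog_arm --targets '[{"translation": [0, 0, 0], "dr": [0, 0, 0], "fingers": 255}, {"translation": [0, 0, -8], "dr": [0, 0, 0], "fingers": 255}, {"translation": [0, 0, -12], "dr": [0, 0, 0], "fingers": 255}, {"translation": [0, 0, -15], "dr": [0, 0, 0], "fingers": 255}, {"translation": [0, 0, -15], "dr": [0, 0, 0], "fingers": 255}]'

```text
time_s: 19.4
position: [0.5052, 0.2235, 0.139]
tcp_rot: [-0.001, 0.047, 0.999, -0.001]
wrist_force: [0.9, 0.5, -2.1]
width: 0.0097
```

Run:
```python
from h import *
need([0.507,.224,.27],84.6)
```

```text
t 19.4 p [0.5052 0.2235 0.139 ] F [ 0.9  0.5 -2.1] w 0.0097 rows 3 rv [-0.002 -0.002 -0.   ]
  T [ -0.5   0.2 -43.7] dr [-0.001 -0.001 -0.   ]
  T [ -0.5   0.2 -43.7] dr [-0.001 -0.001 -0.   ]
  T [ -0.6   0.2 -43.7] dr [-0.001 -0.001 -0.   ]
```

Call:
jog_arm --targets '[{"translation": [0, 0, -30], "dr": [0, 0, 0], "fingers": 255}, {"translation": [0, 0, -40], "dr": [0, 0, 0], "fingers": 255}, {"translation": [0, 0, -40], "dr": [0, 0, 0], "fingers": 255}, {"translation": [0, 0, -25], "dr": [0, 0, 0], "fingers": 255}]'

```text
time_s: 19.8
position: [0.5039, 0.2223, 0.2808]
tcp_rot: [-0.002, 0.048, 0.999, -0.001]
wrist_force: [0.4, -0.1, -1.1]
width: 0.0097
```

Run:
```python
from h import *
need([0.55,-.2567,.28],94.4,n=11)
f=grab_frame('side'); save('s9',f['image'])
```

```text
t 19.8 p [0.5039 0.2223 0.2808] F [ 0.4 -0.1 -1.1] w 0.0097 rows 11 rv [-0.003 -0.003 -0.173]
  T [ -8.3 -42.9   0.2] dr [-0.    -0.    -0.016]
  T [ -7.7 -43.1   0.2] dr [-0.    -0.    -0.016]
  T [ -7.  -43.2   0.2] dr [-0.    -0.    -0.016]
  T [ -6.3 -43.3   0.1] dr [-0.    -0.    -0.016]
  T [ -5.6 -43.4   0.1] dr [-0.    -0.    -0.016]
  T [ -4.9 -43.5   0.1] dr [-0.    -0.    -0.016]
  T [ -4.3 -43.5   0.1] dr [-0.    -0.    -0.016]
  T [ -3.6 -43.6   0.1] dr [-0.    -0.    -0.016]
  T [ -2.9 -43.7   0.1] dr [-0.    -0.    -0.016]
  T [ -2.2 -43.7   0.1] dr [-0.    -0.    -0.016]
  T [ -1.5 -43.7   0.1] dr [-0.    -0.    -0.016]
```

View pics/s9.png

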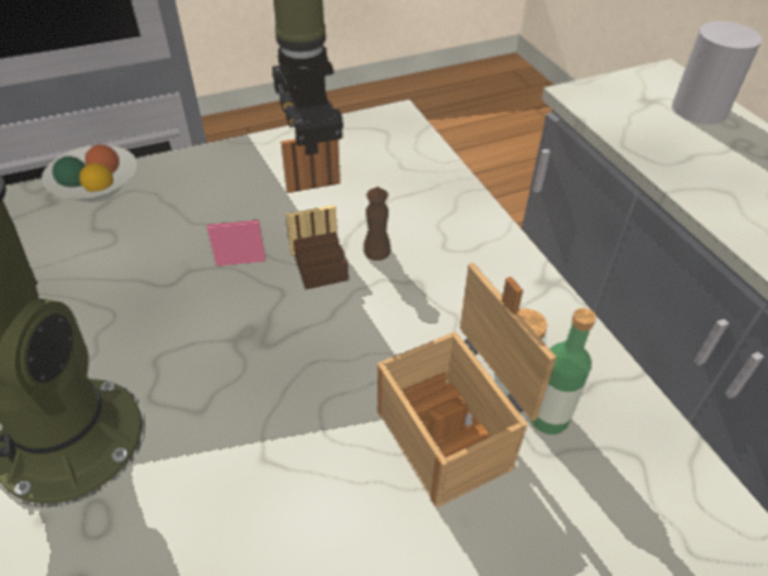

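The view shows the board held straight at (312,165), the light board left in the rack at (312,225), and the insert seated in the case at (450,415).

Run:
```python
from h import *
for n in('top','side'):
    f=grab_frame(n); W=pts(f); save(n+'10',f['image'][150:250,290:400] if n=='top' else f['image'][215:340,245:370],6); np.savez(n+'10.npz',**f)
    P=band(W,.079,.096,.48,.62,-.33,-.14); print(n,'grip',rect(P), P[:,2].max() )
    Q,c,nn=(lidfit(W,.15) if n=='side' else (0,0,np.zeros(3))); print(nn)
    P=band(W,.05,.060,.49,.615,-.32,-.15); print('ridges',rect(P))
```

```text
top grip {'n': 299, 'c': array([ 550.9, -233.7]), 'med': array([ 560.9, -237.6]), 'sz': array([191.8, 134.1], dtype=float32), 'ang': array([-86.4,   3.6], dtype=float32)} 0.09597187516444326
[0. 0. 0.]
ridges {'n': 582, 'c': array([ 562.9, -236.5]), 'med': array([ 557.3, -227.9]), 'sz': array([164.5, 107.7], dtype=float32), 'ang': array([-86.,   4.], dtype=float32)}
side grip {'n': 683, 'c': array([ 550. , -237.3]), 'med': array([ 555.2, -231.9]), 'sz': array([191.1, 136.5], dtype=float32), 'ang': array([-86.9,   3.1], dtype=float32)} 0.09599579300485077
[-0.99636607 -0.08494836 -0.00619938]
ridges {'n': 807, 'c': array([ 566.3, -219.5]), 'med': array([ 558. , -203.2]), 'sz': array([135.4,  99.8], dtype=float32), 'ang': array([-86.4,   3.6], dtype=float32)}
```

View pics/top10.png

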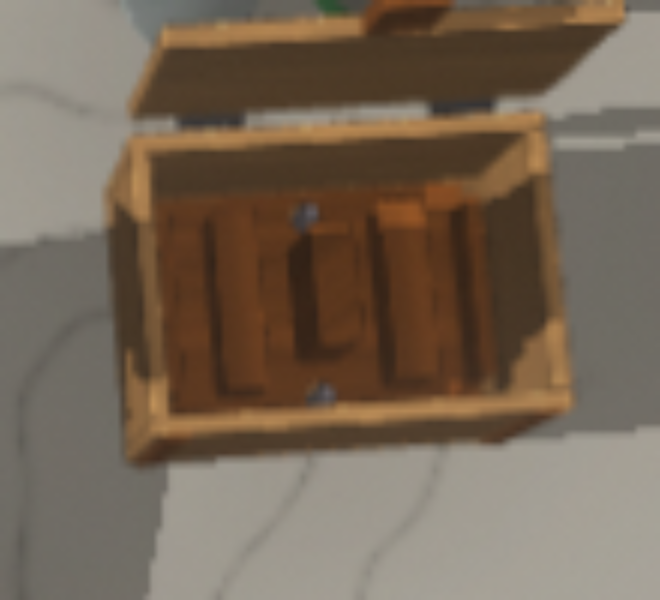

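Call:
jog_arm --targets '[{"translation": [-5, -40, 0], "dr": [0, 0, -0.019], "fingers": 255}, {"translation": [-5, -45, 0], "dr": [0, 0, -0.019], "fingers": 255}, {"translation": [-5, -45, 0], "dr": [0, 0, -0.019], "fingers": 255}, {"translation": [-4, -45, 0], "dr": [0, 0, -0.019], "fingers": 255}, {"translation": [-4, -45, 0], "dr": [0, 0, -0.019], "fingers": 255}]'

```text
time_s: 20.45
position: [0.5112, 0.0036, 0.2728]
tcp_rot: [-0.007, -0.01, 1.0, -0.002]
wrist_force: [1.3, 0.2, -2.4]
width: 0.0099
```

Call:
jog_arm --targets '[{"translation": [-4, -45, 0], "dr": [0, 0, -0.019], "fingers": 255}, {"translation": [-3, -45, 0], "dr": [0, 0, -0.019], "fingers": 255}, {"translation": [-2, -45, 0], "dr": [0, 0, -0.019], "fingers": 255}, {"translation": [-2, -45, 0], "dr": [0, 0, -0.019], "fingers": 255}, {"translation": [0, -20, 0], "dr": [0, 0, 0], "fingers": 255}]'

```text
time_s: 20.95
position: [0.5267, -0.2071, 0.2669]
tcp_rot: [-0.012, -0.048, 0.999, -0.001]
wrist_force: [0.0, -0.3, -1.7]
width: 0.0098
```

Run:
```python
from h import *
need([0.5562,-.2567,.25],94.4)
W=pts(dict(np.load('top10.npz')))
P=band(W,.082,.096,.515,.595,-.26,-.21); print('grip',rect(P))
W=pts(dict(np.load('side10.npz')))
P=band(W,.082,.096,.515,.595,-.26,-.21); print('grip',rect(P))
```

```text
t 20.95 p [ 0.5267 -0.2071  0.2669] F [ 0.  -0.3 -1.7] w 0.0098 rows 2 rv [-0.001 -0.023  0.019]
  T [-12.5 -26.1   8.2] dr [-0.    -0.012  0.009]
  T [-12.7 -26.    8.3] dr [-0.    -0.012  0.009]
grip {'n': 154, 'c': array([ 555.3, -235.9]), 'med': array([ 555.6, -235.4]), 'sz': array([22.5, 60.1], dtype=float32), 'ang': array([-85.2,   4.8], dtype=float32)}
grip {'n': 228, 'c': array([ 554.4, -235. ]), 'med': array([ 554.2, -236. ]), 'sz': array([23.8, 59.7], dtype=float32), 'ang': array([-87.8,   2.2], dtype=float32)}
```

Call:
jog_arm --targets '[{"translation": [-12, -25, 5], "dr": [0, -0.012, 0.009], "fingers": 255}, {"translation": [-12, -20, 5], "dr": [0, -0.01, 0.008], "fingers": 255}, {"translation": [-4, -5, 0], "dr": [0, 0, 0], "fingers": 255}, {"translation": [0, 0, 0], "dr": [0, 0, 0], "fingers": 255}]'

```text
time_s: 21.35
position: [0.5547, -0.2601, 0.2505]
tcp_rot: [-0.006, -0.034, 0.999, 0.0]
wrist_force: [-0.3, 0.8, -1.4]
width: 0.0097
```

Run:
```python
from h import *
need([0.5566,-.2565,.23],94.4)
```

```text
t 21.35 p [ 0.5547 -0.2601  0.2505] F [-0.3  0.8 -1.4] w 0.0097 rows 1 rv [ 0.001 -0.011 -0.008]
  T [-2.4  3.4 20.5] dr [ 0.001 -0.011 -0.008]
```

Call:
jog_arm --targets '[{"translation": [-2, 3, 12], "dr": [0, -0.01, -0.008], "fingers": 255}, {"translation": [0, 0, 10], "dr": [0, -0.003, 0], "fingers": 255}, {"translation": [0, 0, 0], "dr": [0, 0, 0], "fingers": 255}]'

```text
time_s: 21.65
position: [0.555, -0.2537, 0.2263]
tcp_rot: [-0.001, -0.04, 0.999, 0.002]
wrist_force: [-0.5, 0.2, -1.7]
width: 0.0099
```

Run:
```python
from h import *
need([0.5566,-.2565,.16],94.4)
f=grab_frame('side'); save('s11',f['image'][190:335,245:370],6)
W=pts(f)
p,r,s=tcp(); zt=p[2]+.026-.03
P=band(W,p[2]-.07,p[2]-.015,.48,.61,-.30,-.22); print(rect(P))
```

```text
t 21.65 p [ 0.555  -0.2537  0.2263] F [-0.5  0.2 -1.7] w 0.0099 rows 2 rv [ 0.004 -0.001  0.003]
  T [-0.7 -1.6 33.1] dr [ 0.002 -0.001  0.001]
  T [-0.7 -1.5 33.1] dr [ 0.002 -0.001  0.001]
{'n': 473, 'c': array([ 545.7, -253.4]), 'med': array([ 539.8, -257.4]), 'sz': array([12. , 83.5], dtype=float32), 'ang': array([-86.,   4.], dtype=float32)}
```

View pics/s11.png

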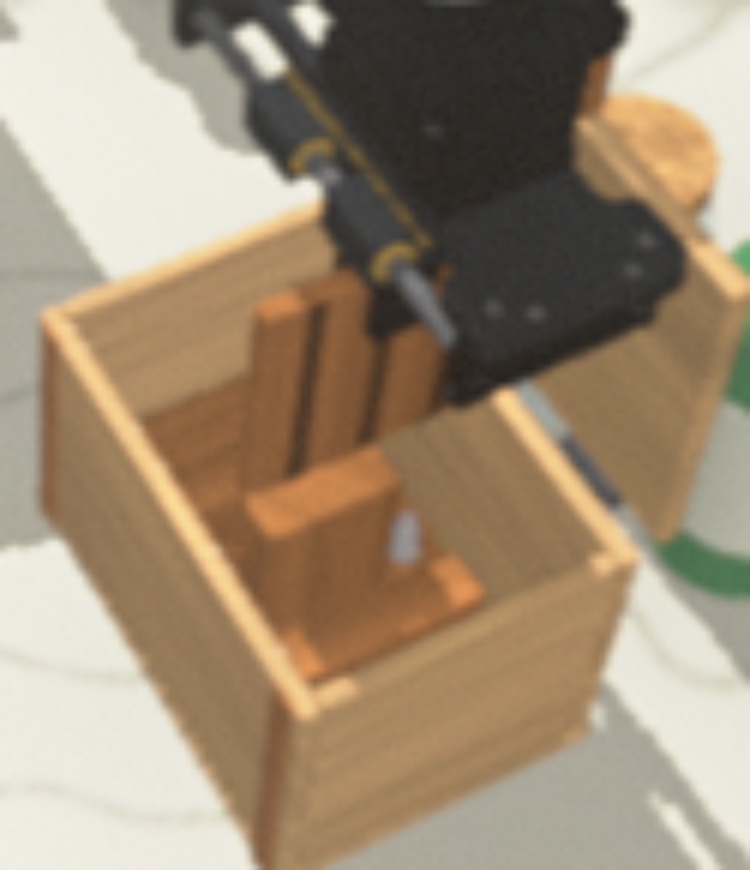

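Call:
jog_arm --targets '[{"translation": [-1, -2, 15], "dr": [0.002, 0, 0], "fingers": 255}, {"translation": [0, -1, 15], "dr": [0.001, 0, 0], "fingers": 255}, {"translation": [0, 0, 15], "dr": [0, 0, 0], "fingers": 255}, {"translation": [0, 0, 10], "dr": [0, 0, 0], "fingers": 255}, {"translation": [0, 0, 0], "dr": [0, 0, 0], "fingers": 255}]'

```text
time_s: 22.2
position: [0.5569, -0.2551, 0.1675]
tcp_rot: [-0.0, -0.041, 0.999, 0.001]
wrist_force: [-0.7, -0.3, -2.0]
width: 0.0097
```

Run:
```python
from h import *
need([0.5566,-.2565,.14],94.4)
```

```text
t 22.2 p [ 0.5569 -0.2551  0.1675] F [-0.7 -0.3 -2. ] w 0.0097 rows 1 rv [ 0.002 -0.     0.005]
  T [ 0.4 -1.4 27.5] dr [ 0.002 -0.     0.005]
```

Call:
jog_arm --targets '[{"translation": [0, -2, 9], "dr": [0.001, 0, 0.004], "fingers": 255}, {"translation": [0, 0, 9], "dr": [0, 0, 0], "fingers": 255}, {"translation": [0, 0, 8], "dr": [0, 0, 0], "fingers": 255}, {"translation": [0, 0, 0], "dr": [0, 0, 0], "fingers": 255}]'

```text
time_s: 22.6
position: [0.5572, -0.2577, 0.1393]
tcp_rot: [-0.0, -0.038, 0.999, 0.0]
wrist_force: [-0.8, 0.4, -2.0]
width: 0.0098
```

Run:
```python
from h import *
need([0.5566,-.2565,.1],94.4)
```

```text
t 22.6 p [ 0.5572 -0.2577  0.1393] F [-0.8  0.4 -2. ] w 0.0098 rows 1 rv [ 0. -0. -0.]
  T [ 0.5  1.2 39.3] dr [ 0. -0. -0.]
```

Call:
jog_arm --targets '[{"translation": [0, 1, 10], "dr": [0, 0, 0], "fingers": 255}, {"translation": [0, 0, 10], "dr": [0, 0, 0], "fingers": 255}, {"translation": [0, 0, 9], "dr": [0, 0, 0], "fingers": 255}, {"translation": [0, 0, 5], "dr": [0, 0, 0], "fingers": 255}, {"translation": [0, 0, 0], "dr": [0, 0, 0], "fingers": 255}]'

```text
time_s: 23.1
position: [0.5574, -0.2566, 0.1024]
tcp_rot: [0.0, -0.039, 0.999, -0.0]
wrist_force: [-0.6, 0.1, -1.2]
width: 0.0096
```

Run:
```python
from h import *
need([0.5566,-.2565,.095],94.4)
```

```text
t 23.1 p [ 0.5574 -0.2566  0.1024] F [-0.6  0.1 -1.2] w 0.0096 rows 1 rv [-0.  0.  0.]
  T [0.8 0.1 7.4] dr [-0.  0.  0.]
```

Call:
jog_arm --targets '[{"translation": [0, 0, 4], "dr": [0, 0, 0], "fingers": 255}, {"translation": [0, 0, 3], "dr": [0, 0, 0], "fingers": 255}, {"translation": [0, 0, 2], "dr": [0, 0, 0], "fingers": 255}]'

```text
time_s: 23.4
position: [0.5577, -0.2573, 0.0958]
tcp_rot: [0.001, -0.038, 0.999, 0.0]
wrist_force: [-8.0, 2.6, 19.0]
width: 0.0095
```

Run:
```python
from h import *
need([0.5566,-.2565,.095],94.4)
```

```text
t 23.4 p [ 0.5577 -0.2573  0.0958] F [-8.   2.6 19. ] w 0.0095 rows 1 rv [0.    0.001 0.   ]
  T [1.1 0.9 0.8] dr [0.    0.001 0.   ]
```

Call:
jog_arm --targets '[{"translation": [0, 0, -1], "dr": [0, 0, 0], "fingers": 255}, {"translation": [0, 0, 0], "dr": [0, 0, 0], "fingers": 180}, {"translation": [0, 0, 0], "dr": [0, 0, 0], "fingers": 150}, {"translation": [0, 0, 0], "dr": [0, 0, 0], "fingers": 150}, {"translation": [0, 0, 0], "dr": [0, 0, 0], "fingers": 150}]'

```text
time_s: 23.9
position: [0.5592, -0.2582, 0.0986]
tcp_rot: [0.003, -0.038, 0.999, -0.0]
wrist_force: [0.1, -0.4, 0.4]
width: 0.0321
```

Call:
jog_arm --targets '[{"translation": [0, 0, -15], "dr": [0, 0, 0], "fingers": 150}, {"translation": [0, 0, -30], "dr": [0, 0, 0], "fingers": 150}, {"translation": [0, 0, -45], "dr": [0, 0, 0], "fingers": 150}, {"translation": [0, 0, -45], "dr": [0, 0, 0], "fingers": 150}, {"translation": [0, 0, -45], "dr": [0, 0, 0], "fingers": 150}]'

```text
time_s: 24.4
position: [0.5547, -0.2562, 0.2808]
tcp_rot: [-0.004, -0.038, 0.999, 0.001]
wrist_force: [0.9, -0.1, -0.5]
width: 0.036
```

Run:
```python
from h import *
need([0.507,.265,.28],84.4,n=12)
f=grab_frame('side'); save('s12',f['image'])
```

```text
t 24.4 p [ 0.5547 -0.2562  0.2808] F [ 0.9 -0.1 -0.5] w 0.036 rows 12 rv [ 0.002 -0.007  0.173]
  T [ 0.7 43.6  0.2] dr [ 0.    -0.001  0.014]
  T [ 1.3 43.6  0.2] dr [ 0.    -0.001  0.014]
  T [ 1.9 43.6  0.2] dr [ 0.    -0.001  0.014]
  T [ 2.6 43.5  0.2] dr [ 0.    -0.001  0.014]
  T [ 3.2 43.5  0.2] dr [ 0.    -0.001  0.014]
  T [ 3.8 43.4  0.1] dr [ 0.    -0.001  0.014]
  T [ 4.5 43.4  0.1] dr [ 0.    -0.001  0.014]
  T [ 5.1 43.3  0.1] dr [ 0.    -0.001  0.014]
  T [ 5.7 43.2  0.1] dr [ 0.    -0.001  0.014]
  T [ 6.3 43.1  0.1] dr [ 0.    -0.001  0.014]
  T [ 7.  43.1  0.1] dr [ 0.    -0.001  0.014]
  T [ 7.6 42.9  0.1] dr [ 0.    -0.001  0.014]
```

View pics/s12.png

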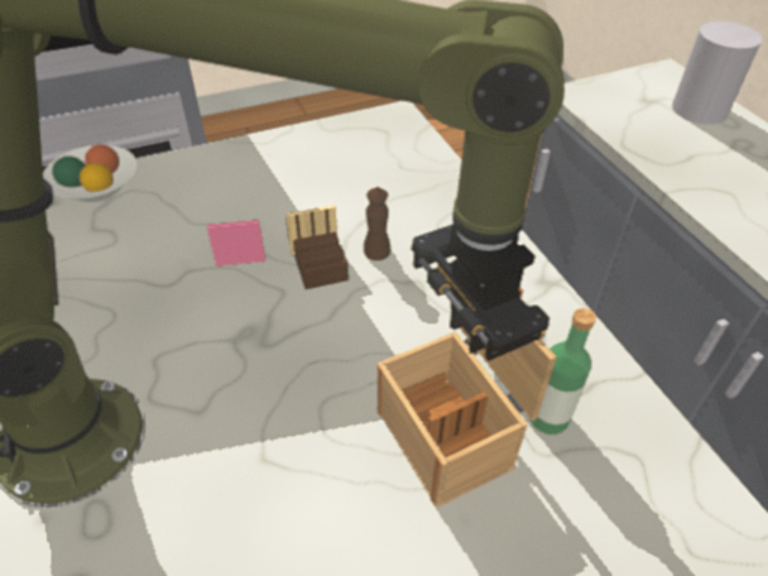

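The first board stands in its slot at (462,418). Now for the light board at (312,225).

Call:
jog_arm --targets '[{"translation": [3, 42, 0], "dr": [0, 0, 0.018], "fingers": 150}, {"translation": [3, 46, 0], "dr": [0, 0, 0.018], "fingers": 150}, {"translation": [3, 46, 0], "dr": [0, 0, 0.018], "fingers": 150}, {"translation": [4, 46, 0], "dr": [0, 0, 0.018], "fingers": 150}, {"translation": [4, 46, 0], "dr": [0, 0, 0.018], "fingers": 150}]'

```text
time_s: 24.95
position: [0.5338, -0.0407, 0.2969]
tcp_rot: [0.009, 0.021, 1.0, -0.004]
wrist_force: [0.2, -0.1, -0.1]
width: 0.0358
```

Call:
jog_arm --targets '[{"translation": [5, 46, 0], "dr": [0, 0, 0.018], "fingers": 150}, {"translation": [6, 46, 0], "dr": [0, 0, 0.018], "fingers": 150}, {"translation": [8, 46, 0], "dr": [0, 0, 0.018], "fingers": 150}, {"translation": [9, 46, 0], "dr": [0, 0, 0], "fingers": 150}, {"translation": [9, 46, 0], "dr": [0, 0, 0], "fingers": 150}]'

```text
time_s: 25.45
position: [0.5131, 0.1987, 0.3009]
tcp_rot: [0.014, 0.051, 0.999, -0.0]
wrist_force: [1.2, 0.2, 0.4]
width: 0.0358
```

Run:
```python
from h import *
need([0.507,.265,.2],84.4)
f=grab_frame('side');W=pts(f)
P=band(W,.095,.13,.42,.6,.24,.30);print('boardL',rect(P))
```

```text
t 25.45 p [0.5131 0.1987 0.3009] F [1.2 0.2 0.4] w 0.0358 rows 3 rv [ 0.001  0.027 -0.004]
  T [ 5.2 21.7 33.5] dr [ 0.     0.009 -0.001]
  T [ 4.8 21.8 33.5] dr [ 0.     0.009 -0.001]
  T [ 4.5 21.8 33.6] dr [ 0.     0.009 -0.001]
boardL {'n': 231, 'c': array([507. , 268.1]), 'med': array([507.5, 265.1]), 'sz': array([99.5, 16.8], dtype=float32), 'ang': array([-4.8, 85.2], dtype=float32)}
```

Call:
jog_arm --targets '[{"translation": [5, 21, 25], "dr": [0, 0.009, 0], "fingers": 150}, {"translation": [5, 21, 25], "dr": [0, 0.009, 0], "fingers": 150}, {"translation": [4, 19, 25], "dr": [0, 0.007, 0], "fingers": 150}, {"translation": [0, 2, 15], "dr": [0, 0, 0], "fingers": 150}, {"translation": [0, 0, 0], "dr": [0, 0, 0], "fingers": 150}]'

```text
time_s: 26.0
position: [0.5041, 0.2793, 0.2117]
tcp_rot: [0.003, 0.042, 0.999, 0.004]
wrist_force: [-0.4, 0.4, 0.7]
width: 0.036
```

Run:
```python
from h import *
need([0.507,.265,.14],84.4)
```

```text
t 26.0 p [0.5041 0.2793 0.2117] F [-0.4  0.4  0.7] w 0.036 rows 2 rv [0.008 0.006 0.014]
  T [-1.9 -7.3 35.8] dr [0.004 0.003 0.007]
  T [-2.  -7.1 35.8] dr [0.004 0.003 0.007]
```

Call:
jog_arm --targets '[{"translation": [-1, -7, 20], "dr": [0.004, 0.003, 0.007], "fingers": 150}, {"translation": [-1, -6, 20], "dr": [0.004, 0.003, 0.007], "fingers": 150}, {"translation": [0, -1, 20], "dr": [0, 0, 0], "fingers": 150}, {"translation": [0, 0, 10], "dr": [0, 0, 0], "fingers": 150}, {"translation": [0, 0, 0], "dr": [0, 0, 0], "fingers": 150}]'

```text
time_s: 26.5
position: [0.511, 0.259, 0.1473]
tcp_rot: [0.004, 0.053, 0.999, 0.002]
wrist_force: [-0.3, -0.4, -0.4]
width: 0.0358
```

Run:
```python
from h import *
need([0.507,.265,.087],84.4)
```

```text
t 26.5 p [0.511  0.259  0.1473] F [-0.3 -0.4 -0.4] w 0.0358 rows 2 rv [ 0.005  0.009 -0.008]
  T [ 2.6  2.6 30.1] dr [ 0.002  0.004 -0.004]
  T [ 2.4  2.7 30.2] dr [ 0.002  0.004 -0.004]
```

Call:
jog_arm --targets '[{"translation": [2, 3, 14], "dr": [0.002, 0.004, -0.004], "fingers": 150}, {"translation": [2, 2, 14], "dr": [0.002, 0.004, -0.003], "fingers": 150}, {"translation": [0, 0, 14], "dr": [0, 0, 0], "fingers": 150}, {"translation": [0, 0, 12], "dr": [0, 0, 0], "fingers": 150}, {"translation": [0, 0, 4], "dr": [0, 0, 0], "fingers": 150}]'

```text
time_s: 27.0
position: [0.5099, 0.2658, 0.0884]
tcp_rot: [0.002, 0.049, 0.999, 0.002]
wrist_force: [-0.5, 0.6, 0.2]
width: 0.0358
```

Run:
```python
from h import *
need([0.507,.265,.087],84.4)
```

```text
t 27.0 p [0.5099 0.2658 0.0884] F [-0.5  0.6  0.2] w 0.0358 rows 1 rv [ 0.004  0.004 -0.001]
  T [ 2.8 -1.1  1.4] dr [ 0.004  0.004 -0.001]
```

Call:
jog_arm --targets '[{"translation": [3, -1, 1], "dr": [0.004, 0.004, 0], "fingers": 150}, {"translation": [0, 0, 0], "dr": [0, 0, 0], "fingers": 255}, {"translation": [0, 0, 0], "dr": [0, 0, 0], "fingers": 255}, {"translation": [0, 0, 0], "dr": [0, 0, 0], "fingers": 255}, {"translation": [0, 0, 0], "dr": [0, 0, 0], "fingers": 255}]'

```text
time_s: 27.5
position: [0.5067, 0.2651, 0.0872]
tcp_rot: [-0.0, 0.049, 0.999, -0.0]
wrist_force: [-0.8, -1.0, 0.2]
width: 0.0114
```

Call:
jog_arm --targets '[{"translation": [0, 0, 0], "dr": [0, 0, 0], "fingers": 255}, {"translation": [0, 0, -8], "dr": [0, 0, 0], "fingers": 255}, {"translation": [0, 0, -12], "dr": [0, 0, 0], "fingers": 255}, {"translation": [0, 0, -15], "dr": [0, 0, 0], "fingers": 255}, {"translation": [0, 0, -20], "dr": [0, 0, 0], "fingers": 255}]'

```text
time_s: 28.0
position: [0.505, 0.265, 0.1439]
tcp_rot: [-0.002, 0.049, 0.999, -0.001]
wrist_force: [-0.2, -0.1, -1.5]
width: 0.0098
```

Call:
jog_arm --targets '[{"translation": [0, 0, -30], "dr": [0, 0, 0], "fingers": 255}, {"translation": [0, 0, -40], "dr": [0, 0, 0], "fingers": 255}, {"translation": [0, 0, -40], "dr": [0, 0, 0], "fingers": 255}, {"translation": [0, 0, -25], "dr": [0, 0, 0], "fingers": 255}]'

```text
time_s: 28.4
position: [0.5049, 0.2629, 0.2884]
tcp_rot: [-0.001, 0.05, 0.999, -0.001]
wrist_force: [0.4, -0.2, -1.6]
width: 0.0098
```

Run:
```python
from h import *
need([0.55,-.2149,.28],94.4,n=11)
f=grab_frame('side');save('s13',f['image'])
f=grab_frame('top');save('t13',f['image'][150:250,290:400],6); W=pts(f)
P=band(W,.105,.127,.49,.61,-.30,-.20); print('placed board top',rect(P))
```

```text
t 28.4 p [0.5049 0.2629 0.2884] F [ 0.4 -0.2 -1.6] w 0.0098 rows 11 rv [-0.003 -0.002 -0.177]
  T [ -8.4 -42.8   0.9] dr [-0.    -0.    -0.016]
  T [ -7.7 -42.9   0.9] dr [-0.    -0.    -0.016]
  T [ -7.  -43.1   0.9] dr [-0.    -0.    -0.016]
  T [ -6.4 -43.2   0.8] dr [-0.    -0.    -0.016]
  T [ -5.7 -43.3   0.8] dr [-0.    -0.    -0.016]
  T [ -5.  -43.3   0.8] dr [-0.    -0.    -0.016]
  T [ -4.3 -43.4   0.8] dr [-0.    -0.    -0.016]
  T [ -3.6 -43.5   0.8] dr [-0.    -0.    -0.016]
  T [ -2.9 -43.5   0.8] dr [-0.    -0.    -0.016]
  T [ -2.2 -43.6   0.8] dr [-0.    -0.    -0.016]
  T [ -1.5 -43.6   0.8] dr [-0.    -0.    -0.016]
placed board top {'n': 164, 'c': array([ 539.6, -243.5]), 'med': array([ 555.5, -257.9]), 'sz': array([ 72.2, 123.2], dtype=float32), 'ang': array([-71.3,  18.7], dtype=float32)}
```

View pics/s13.png

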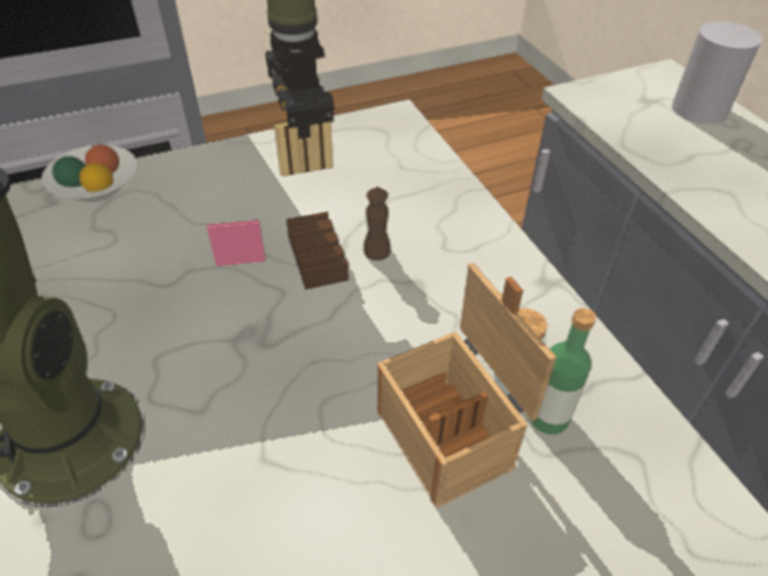

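View pics/t13.png

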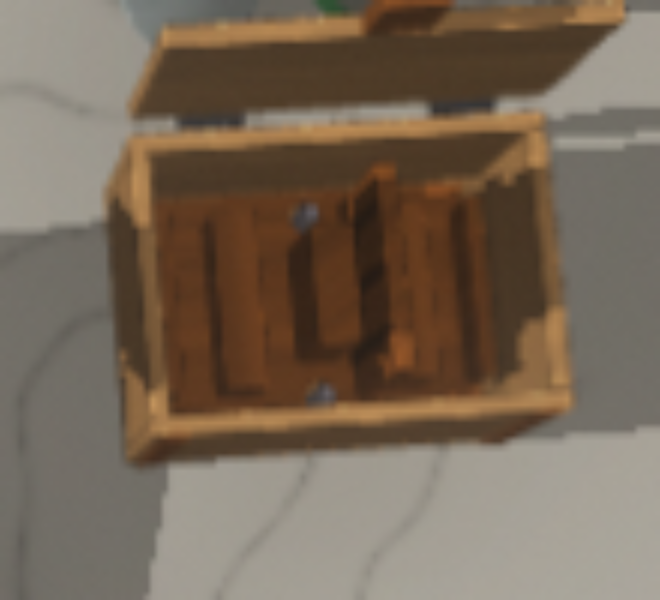

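Call:
jog_arm --targets '[{"translation": [-5, -42, 0], "dr": [0, 0, -0.019], "fingers": 255}, {"translation": [-5, -46, 0], "dr": [0, 0, -0.019], "fingers": 255}, {"translation": [-5, -46, 0], "dr": [0, 0, -0.019], "fingers": 255}, {"translation": [-5, -46, 0], "dr": [0, 0, -0.019], "fingers": 255}, {"translation": [-5, -46, 0], "dr": [0, 0, -0.019], "fingers": 255}]'

```text
time_s: 29.0
position: [0.5164, 0.0372, 0.2904]
tcp_rot: [0.001, -0.007, 1.0, 0.001]
wrist_force: [0.5, -0.2, -1.1]
width: 0.0095
```

Call:
jog_arm --targets '[{"translation": [-5, -46, 0], "dr": [0, -0.003, -0.019], "fingers": 255}, {"translation": [-5, -46, 0], "dr": [0, -0.003, -0.019], "fingers": 255}, {"translation": [-5, -46, 0], "dr": [0, -0.003, -0.019], "fingers": 255}, {"translation": [-5, -40, 0], "dr": [0, -0.003, -0.01], "fingers": 255}, {"translation": [-5, -20, 0], "dr": [0, 0, 0], "fingers": 255}]'

```text
time_s: 29.5
position: [0.5459, -0.174, 0.2909]
tcp_rot: [0.007, -0.039, 0.999, 0.002]
wrist_force: [-0.1, -0.2, -1.5]
width: 0.0098
```

Run:
```python
from h import *
need([0.5534,-.2147,.25],94.4)
```

```text
t 29.5 p [ 0.5459 -0.174   0.2909] F [-0.1 -0.2 -1.5] w 0.0098 rows 2 rv [0.004 0.014 0.001]
  T [ -1.9 -20.7  20.4] dr [0.002 0.007 0.   ]
  T [ -2.  -20.6  20.4] dr [0.002 0.007 0.   ]
```

Call:
jog_arm --targets '[{"translation": [-2, -20, 18], "dr": [0.002, 0.007, 0], "fingers": 255}, {"translation": [-2, -18, 18], "dr": [0.002, 0.007, 0], "fingers": 255}, {"translation": [0, -3, 15], "dr": [0, 0, 0], "fingers": 255}, {"translation": [0, 0, 0], "dr": [0, 0, 0], "fingers": 255}]'

```text
time_s: 29.9
position: [0.5508, -0.2215, 0.2383]
tcp_rot: [-0.001, -0.034, 0.999, -0.001]
wrist_force: [0.3, 1.1, -1.6]
width: 0.0095
```

Run:
```python
from h import *
need([0.5534,-.2147,.22],94.4)
```

```text
t 29.9 p [ 0.5508 -0.2215  0.2383] F [ 0.3  1.1 -1.6] w 0.0095 rows 1 rv [-0.002 -0.003 -0.009]
  T [-3.1  6.7 18.3] dr [-0.002 -0.003 -0.009]
```

Call:
jog_arm --targets '[{"translation": [-3, 6, 10], "dr": [-0.001, -0.003, -0.008], "fingers": 255}, {"translation": [0, 1, 10], "dr": [0, 0, -0.002], "fingers": 255}, {"translation": [0, 0, 0], "dr": [0, 0, 0], "fingers": 255}]'

```text
time_s: 30.2
position: [0.5538, -0.2104, 0.2175]
tcp_rot: [0.001, -0.041, 0.999, 0.001]
wrist_force: [-0.6, 0.3, -1.5]
width: 0.0102
```

Run:
```python
from h import *
need([0.5534,-.2147,.16],94.4)
f=grab_frame('side'); save('s14',f['image'][190:335,245:370],6)
```

```text
t 30.2 p [ 0.5538 -0.2104  0.2175] F [-0.6  0.3 -1.5] w 0.0102 rows 2 rv [0.002 0.001 0.006]
  T [ 0.4 -2.2 28.8] dr [0.001 0.001 0.003]
  T [ 0.4 -2.1 28.8] dr [0.001 0.001 0.003]
```

View pics/s14.png

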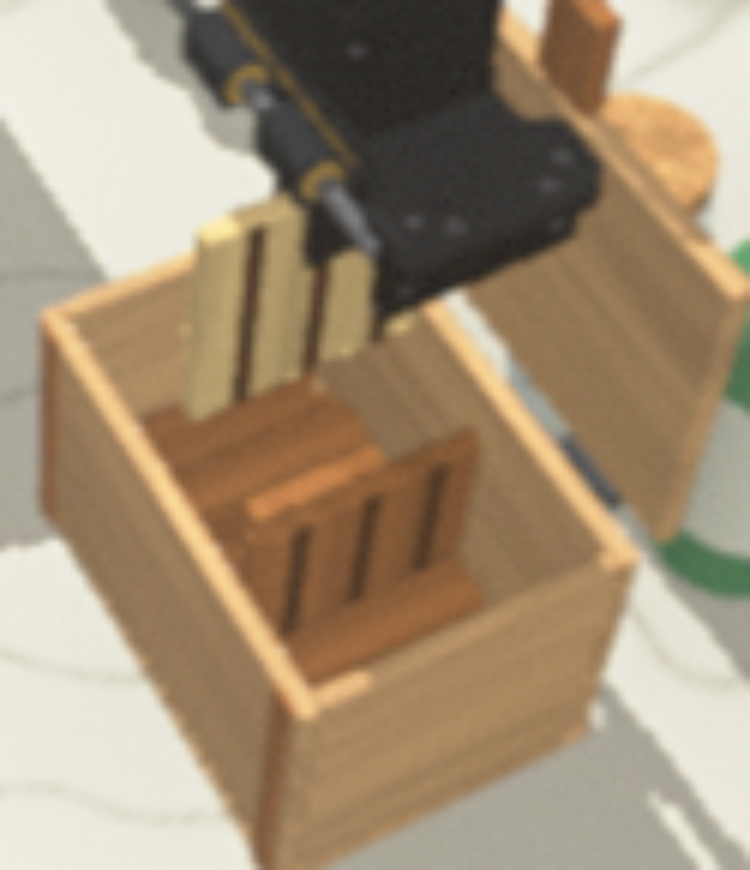

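Call:
jog_arm --targets '[{"translation": [0, -3, 14], "dr": [0.001, 0, 0.004], "fingers": 255}, {"translation": [0, -2, 14], "dr": [0, 0, 0.002], "fingers": 255}, {"translation": [0, 0, 14], "dr": [0, 0, 0], "fingers": 255}, {"translation": [0, 0, 8], "dr": [0, 0, 0], "fingers": 255}, {"translation": [0, 0, 0], "dr": [0, 0, 0], "fingers": 255}]'

```text
time_s: 30.75
position: [0.5553, -0.2145, 0.1642]
tcp_rot: [0.002, -0.039, 0.999, 0.001]
wrist_force: [-0.5, 0.1, -2.0]
width: 0.0103
```

Run:
```python
from h import *
need([0.5534,-.2147,.14],94.4)
```

```text
t 30.75 p [ 0.5553 -0.2145  0.1642] F [-0.5  0.1 -2. ] w 0.0103 rows 1 rv [0.001 0.003 0.002]
  T [ 2.  -0.1 24.2] dr [0.001 0.003 0.002]
```

Call:
jog_arm --targets '[{"translation": [2, 0, 12], "dr": [0.001, 0.003, 0.001], "fingers": 255}, {"translation": [0, 0, 12], "dr": [0, 0, 0], "fingers": 255}, {"translation": [0, 0, 0], "dr": [0, 0, 0], "fingers": 255}]'

```text
time_s: 31.05
position: [0.5533, -0.2149, 0.1381]
tcp_rot: [0.0, -0.038, 0.999, -0.0]
wrist_force: [0.1, 0.6, -2.0]
width: 0.01
```

Run:
```python
from h import *
need([0.5534,-.2147,.098],94.4)
```

```text
t 31.05 p [ 0.5533 -0.2149  0.1381] F [ 0.1  0.6 -2. ] w 0.01 rows 1 rv [-0.  0.  0.]
  T [-0.2  0.2 40.1] dr [-0.  0.  0.]
```

Call:
jog_arm --targets '[{"translation": [0, 0, 10], "dr": [0, 0, 0], "fingers": 255}, {"translation": [0, 0, 10], "dr": [0, 0, 0], "fingers": 255}, {"translation": [0, 0, 9], "dr": [0, 0, 0], "fingers": 255}, {"translation": [0, 0, 5], "dr": [0, 0, 0], "fingers": 255}, {"translation": [0, 0, 0], "dr": [0, 0, 0], "fingers": 255}]'

```text
time_s: 31.55
position: [0.5535, -0.2149, 0.1011]
tcp_rot: [0.0, -0.039, 0.999, -0.0]
wrist_force: [-0.0, 0.9, -1.4]
width: 0.0098
```

Run:
```python
from h import *
need([0.5534,-.2147,.095],94.4)
```

```text
t 31.55 p [ 0.5535 -0.2149  0.1011] F [-0.   0.9 -1.4] w 0.0098 rows 1 rv [-0.  0.  0.]
  T [0.1 0.2 6.1] dr [-0.  0.  0.]
```

Call:
jog_arm --targets '[{"translation": [0, 0, 4], "dr": [0, 0, 0], "fingers": 255}, {"translation": [0, 0, 1], "dr": [0, 0, 0], "fingers": 255}, {"translation": [0, 0, 1], "dr": [0, 0, 0], "fingers": 255}]'

```text
time_s: 31.85
position: [0.5541, -0.2152, 0.0953]
tcp_rot: [0.001, -0.039, 0.999, -0.0]
wrist_force: [0.7, 1.1, 5.4]
width: 0.0098
```

Run:
```python
from h import *
need([0.5534,-.2147,.095],94.4)
```

```text
t 31.85 p [ 0.5541 -0.2152  0.0953] F [0.7 1.1 5.4] w 0.0098 rows 1 rv [-0.001  0.002  0.   ]
  T [0.7 0.6 0.3] dr [-0.001  0.002  0.   ]
```

Seated (5 N). Releasing with a partial opening (neighbouring board 42 mm away).

Call:
jog_arm --targets '[{"translation": [0, 0, 0], "dr": [0, 0, 0], "fingers": 180}, {"translation": [0, 0, 0], "dr": [0, 0, 0], "fingers": 165}, {"translation": [0, 0, 0], "dr": [0, 0, 0], "fingers": 165}, {"translation": [0, 0, 0], "dr": [0, 0, 0], "fingers": 165}, {"translation": [0, 0, -10], "dr": [0, 0, 0], "fingers": 165}]'

```text
time_s: 32.35
position: [0.5543, -0.2153, 0.106]
tcp_rot: [0.001, -0.039, 0.999, -0.0]
wrist_force: [0.3, 0.1, -0.1]
width: 0.0301
```

Call:
jog_arm --targets '[{"translation": [0, 0, -15], "dr": [0, 0, 0], "fingers": 165}, {"translation": [0, 0, -30], "dr": [0, 0, 0], "fingers": 165}, {"translation": [0, 0, -45], "dr": [0, 0, 0], "fingers": 150}, {"translation": [0, 0, -45], "dr": [0, 0, 0], "fingers": 120}, {"translation": [0, 0, -45], "dr": [0, 0, 0], "fingers": 80}]'

```text
time_s: 32.85
position: [0.5509, -0.2145, 0.2924]
tcp_rot: [-0.002, -0.038, 0.999, 0.0]
wrist_force: [0.4, 0.5, -0.5]
width: 0.0452
```

Call:
jog_arm --targets '[{"translation": [0, 0, -45], "dr": [0, 0, 0], "fingers": 60}, {"translation": [0, 0, -45], "dr": [0, 0, 0], "fingers": 60}, {"translation": [0, 0, -20], "dr": [0, 0, 0], "fingers": 60}]'

```text
time_s: 33.15
position: [0.5502, -0.2162, 0.4156]
tcp_rot: [0.003, -0.037, 0.999, -0.001]
wrist_force: [0.2, -0.2, -0.4]
width: 0.064
```

Run:
```python
from h import *
need([0.636,-.2295,.36],94.4)
f=grab_frame('side');save('s15',f['image'][190:340,200:380],4)
f2=grab_frame('top');save('t15',f2['image'])
W=pts(f); Q,c,nn=lidfit(W,.15); print(c,nn)
```

```text
t 33.15 p [ 0.5502 -0.2162  0.4156] F [ 0.2 -0.2 -0.4] w 0.064 rows 3 rv [-0.002  0.006 -0.003]
  T [-28.1  -6.5  18.7] dr [-0.001  0.002 -0.001]
  T [-28.1  -6.5  18.6] dr [-0.001  0.002 -0.001]
  T [-28.1  -6.6  18.6] dr [-0.001  0.002 -0.001]
[ 0.63128342 -0.2370819   0.22635469] [-0.99641374 -0.08438368 -0.006249  ]
```

View pics/s15.png

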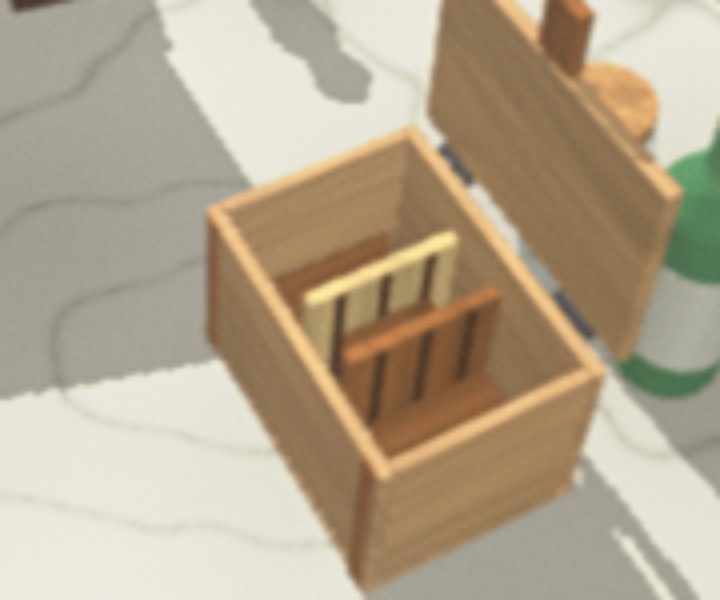

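Call:
jog_arm --targets '[{"translation": [-28, -6, 10], "dr": [0, 0.002, 0], "fingers": 60}, {"translation": [-28, -6, 10], "dr": [0, 0.002, 0], "fingers": 60}, {"translation": [-26, -4, 10], "dr": [0, 0.002, 0], "fingers": 60}, {"translation": [-5, 0, 10], "dr": [0, 0, 0], "fingers": 60}, {"translation": [0, 0, 0], "dr": [0, 0, 0], "fingers": 60}]' --squeeze 15

```text
time_s: 33.75
position: [0.6395, -0.2273, 0.3772]
tcp_rot: [0.002, -0.036, 0.999, -0.0]
wrist_force: [0.3, -0.5, 0.1]
width: 0.0666
```

Run:
```python
from h import *
need([0.638,-.2297,.345],94.4)
```

```text
t 33.75 p [ 0.6395 -0.2273  0.3772] F [ 0.3 -0.5  0.1] w 0.0666 rows 1 rv [-0.001  0.004 -0.005]
  T [ 1.8 -2.3 32.2] dr [-0.001  0.004 -0.005]
```

Call:
jog_arm --targets '[{"translation": [1, -2, 20], "dr": [0, 0.003, -0.004], "fingers": 60}, {"translation": [0, -1, 20], "dr": [0, 0, 0], "fingers": 60}, {"translation": [0, 0, 20], "dr": [0, 0, 0], "fingers": 60}, {"translation": [0, 0, 20], "dr": [0, 0, 0], "fingers": 60}, {"translation": [0, 0, 7], "dr": [0, 0, 0], "fingers": 60}]'

```text
time_s: 34.25
position: [0.6336, -0.2317, 0.2923]
tcp_rot: [0.002, -0.036, 0.999, -0.001]
wrist_force: [0.3, 1.1, 0.2]
width: 0.0668
```

Run:
```python
from h import *
need([0.639,-.2302,.288],94.4)
f=grab_frame('side');save('s16',f['image'][130:280,270:400],5)
```

```text
t 34.25 p [ 0.6336 -0.2317  0.2923] F [0.3 1.1 0.2] w 0.0668 rows 1 rv [-0.001  0.003 -0.004]
  T [-5.4  1.1  4.3] dr [-0.001  0.003 -0.004]
```

View pics/s16.png

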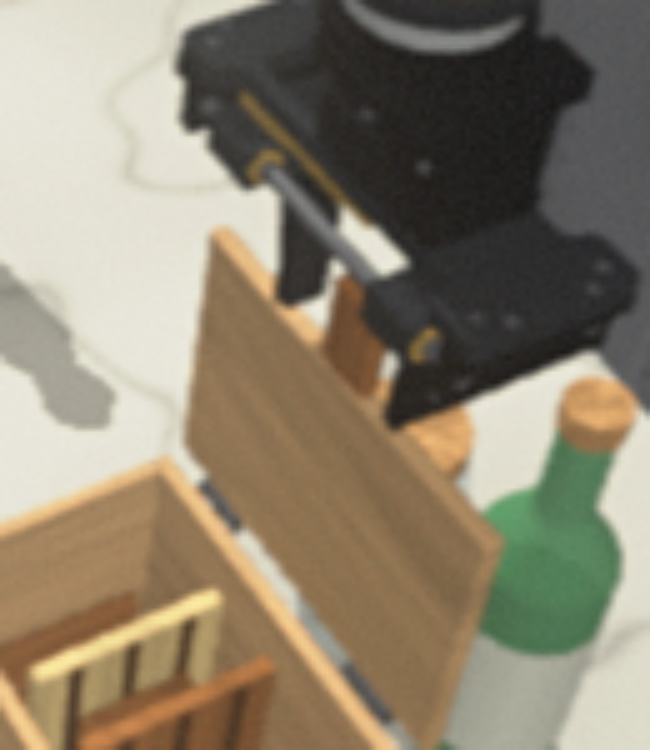

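Fingers straddle the tab. Shifting 5 mm and closing.

Call:
jog_arm --targets '[{"translation": [-5, 1, 2], "dr": [0, 0.002, -0.003], "fingers": 60}, {"translation": [-1, 0, 0], "dr": [0, 0, 0], "fingers": 200}, {"translation": [0, 0, 0], "dr": [0, 0, 0], "fingers": 255}, {"translation": [0, 0, 0], "dr": [0, 0, 0], "fingers": 255}, {"translation": [0, 0, 0], "dr": [0, 0, 0], "fingers": 255}]'

```text
time_s: 34.8
position: [0.6405, -0.2308, 0.2951]
tcp_rot: [0.003, -0.038, 0.999, -0.001]
wrist_force: [-0.0, 0.4, 0.2]
width: 0.0423
```

Call:
jog_arm --targets '[{"translation": [0, 0, 0], "dr": [0, 0, 0], "fingers": 255}, {"translation": [0, 0, 0], "dr": [0, 0, 0], "fingers": 255}, {"translation": [0, 0, 0], "dr": [0, 0, 0], "fingers": 255}]'

```text
time_s: 35.1
position: [0.6405, -0.2295, 0.2954]
tcp_rot: [0.003, -0.038, 0.999, -0.0]
wrist_force: [0.0, -0.2, 0.1]
width: 0.0298
```

Run:
```python
from h import *
phi=lidstate(); need([0.639,-.2302,.288],94.4)
r=177
import math
ph=[phi-.13*i for i in range(13)]
for a,b in zip(ph,ph[1:]): print('tool dx,dz',round(r*(math.cos(b)-math.cos(a)),1),round(-r*(math.sin(b)-math.sin(a)),1))
```

```text
g [ 0.6404 -0.2295  0.3144] r 184.7 lid a 1.593 lat -1.0 F [ 0.  -0.2  0.1] w 0.0298
t 35.1 p [ 0.6405 -0.2295  0.2954] F [ 0.  -0.2  0.1] w 0.0298 rows 1 rv [-0.001  0.006  0.   ]
  T [ 1.6 -0.5  7.4] dr [-0.001  0.006  0.   ]
tool dx,dz 23.0 0.3
tool dx,dz 22.8 3.3
tool dx,dz 22.1 6.2
tool dx,dz 21.1 9.0
tool dx,dz 19.8 11.7
tool dx,dz 18.1 14.2
tool dx,dz 16.1 16.4
tool dx,dz 13.9 18.4
tool dx,dz 11.4 20.0
tool dx,dz 8.7 21.3
tool dx,dz 5.8 22.2
tool dx,dz 2.9 22.8
```

Call:
jog_arm --targets '[{"translation": [22, 0, 1], "dr": [0, 0.003, 0], "fingers": 255}, {"translation": [23, 0, 3], "dr": [0, 0.002, 0], "fingers": 255}, {"translation": [23, 0, 6], "dr": [0, 0, 0], "fingers": 255}, {"translation": [22, 0, 9], "dr": [0, 0, 0], "fingers": 255}]'

```text
time_s: 35.5
position: [0.5596, -0.2356, 0.2782]
tcp_rot: [0.011, -0.042, 0.999, -0.004]
wrist_force: [2.2, 0.8, 4.9]
width: 0.0299
```

```bash
cat >> h.py <<'E'
def arc(n=5,step=-.13,r=None):
    phi=lidstate(); p,rr,s=tcp(); print('rv',(rr.inv()*down(94.4)).as_rotvec().round(3),s['time_s'])
    g=p-rr.as_matrix()[:,2]*.019; r=r or 181
    for i in range(n):
        a=phi+step*i;b=a+step; print('dx,dz',round(r*(np.cos(b)-np.cos(a)),1),round(-r*(np.sin(b)-np.sin(a)),1))
E
python3 - <<'E'
from h import *
arc()
E
```

```text
g [ 0.5592 -0.2354  0.2972] r 182.1 lid a 1.135 lat -0.5 F [2.2 0.8 4.9] w 0.0299
rv [-0.008  0.021  0.007] 35.5
dx,dz 20.9 10.7
dx,dz 19.4 13.3
dx,dz 17.5 15.7
dx,dz 15.3 17.8
dx,dz 12.9 19.7
```

Call:
jog_arm --targets '[{"translation": [21, 0, 11], "dr": [-0.003, 0.008, 0.003], "fingers": 255}, {"translation": [19, 0, 13], "dr": [-0.003, 0.008, 0.003], "fingers": 255}, {"translation": [17, 0, 16], "dr": [0, 0.004, 0], "fingers": 255}, {"translation": [15, 0, 18], "dr": [0, 0, 0], "fingers": 255}]'

```text
time_s: 35.9
position: [0.4922, -0.2404, 0.2227]
tcp_rot: [0.009, -0.04, 0.999, -0.0]
wrist_force: [1.4, 2.1, 3.0]
width: 0.0301
```

Run:
```python
from h import *
arc()
```

```text
g [ 0.4919 -0.2404  0.2417] r 178.7 lid a 0.646 lat -0.2 F [1.4 2.1 3. ] w 0.0301
rv [-0.001  0.018  0.003] 35.9
dx,dz 13.5 19.3
dx,dz 10.9 20.9
dx,dz 8.1 22.1
dx,dz 5.1 22.9
dx,dz 2.1 23.4
```

Call:
jog_arm --targets '[{"translation": [13, 0, 19], "dr": [0, 0.007, 0], "fingers": 255}, {"translation": [11, 0, 21], "dr": [0, 0.006, 0], "fingers": 255}, {"translation": [8, 0, 22], "dr": [0, 0, 0], "fingers": 255}, {"translation": [5, 0, 18], "dr": [0, 0, 0], "fingers": 255}]'

```text
time_s: 36.3
position: [0.4592, -0.2428, 0.1432]
tcp_rot: [0.01, -0.04, 0.999, 0.001]
wrist_force: [3.0, 2.2, 2.3]
width: 0.0296
```

Run:
```python
from h import *
arc(4,-.05)
```

```text
g [ 0.4588 -0.2429  0.1622] r 175.7 lid a 0.156 lat -0.0 F [3.  2.2 2.3] w 0.0296
rv [0.002 0.021 0.002] 36.3
dx,dz 1.4 8.9
dx,dz 1.0 9.0
dx,dz 0.5 9.0
dx,dz 0.1 9.0
```

Call:
jog_arm --targets '[{"translation": [1, 0, 9], "dr": [0, 0.008, 0], "fingers": 255}, {"translation": [1, 0, 9], "dr": [0, 0.006, 0], "fingers": 255}, {"translation": [0, 0, 6], "dr": [0, 0, 0], "fingers": 255}]'

```text
time_s: 36.6
position: [0.458, -0.2429, 0.1196]
tcp_rot: [0.004, -0.039, 0.999, 0.002]
wrist_force: [-3.9, 4.6, 20.2]
width: 0.0303
```

Run:
```python
from h import *
arc(1,-.03)
f=grab_frame('side');W=pts(f); Q,c,nn=lidfit(W,.125); print(c,nn,np.degrees(np.arctan2(nn[0],nn[2])))
save('s17',f['image'][190:340,200:380],4)
```

```text
g [ 0.4579 -0.243   0.1386] r 173.9 lid a 0.021 lat -0.0 F [-3.9  4.6 20.2] w 0.0303
rv [0.004 0.007 0.002] 36.6
dx,dz 0.2 5.4
[ 0.57519446 -0.25556289  0.14035527] [0.00368947 0.00304557 0.99998856] 0.2113927417007265
```

View pics/s17.png

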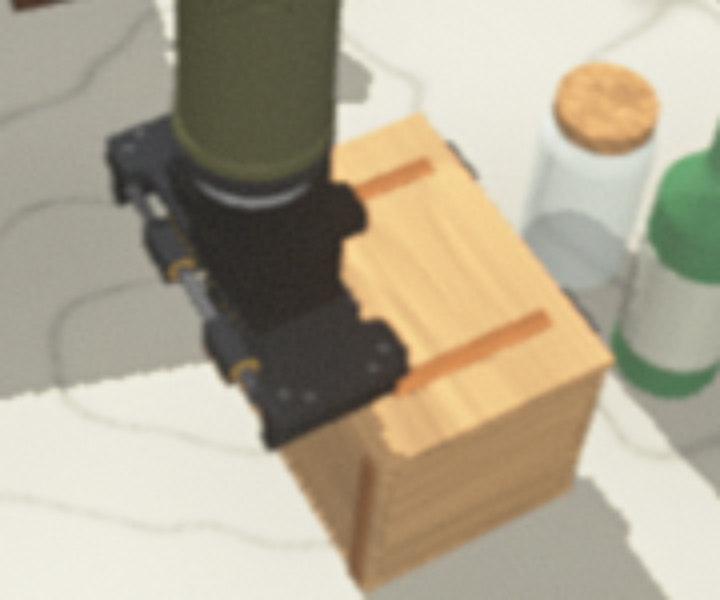

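The lid is flat (plane at z 0.140, tilt 0.2°), with 20 N at the stop. Releasing and retreating.

Call:
jog_arm --targets '[{"translation": [0, 0, 0], "dr": [0, 0, 0], "fingers": 120}, {"translation": [0, 0, 0], "dr": [0, 0, 0], "fingers": 60}, {"translation": [0, 0, 0], "dr": [0, 0, 0], "fingers": 60}, {"translation": [0, 0, 0], "dr": [0, 0, 0], "fingers": 60}, {"translation": [0, 0, -15], "dr": [0, 0, 0], "fingers": 60}]'

```text
time_s: 37.15
position: [0.4565, -0.244, 0.1329]
tcp_rot: [0.0, -0.039, 0.999, 0.0]
wrist_force: [0.0, 0.6, -0.5]
width: 0.0614
```

Call:
jog_arm --targets '[{"translation": [0, 0, -30], "dr": [0, 0, 0], "fingers": 60}, {"translation": [0, 20, -40], "dr": [0, 0, 0], "fingers": 60}, {"translation": [0, 45, -40], "dr": [0, 0, 0], "fingers": 60}, {"translation": [0, 45, -40], "dr": [0, 0, 0], "fingers": 60}, {"translation": [0, 45, 0], "dr": [0, 0, 0], "fingers": 60}]'

```text
time_s: 37.65
position: [0.4459, -0.1087, 0.2804]
tcp_rot: [0.003, -0.029, 1.0, -0.002]
wrist_force: [1.0, 0.3, -0.8]
width: 0.0668
```

Call:
jog_arm --targets '[{"translation": [-5, 45, 0], "dr": [0, 0, 0], "fingers": 60}, {"translation": [-5, 45, 0], "dr": [0, 0, 0], "fingers": 60}, {"translation": [-5, 30, 0], "dr": [0, 0, 0], "fingers": 60}, {"translation": [0, 0, 0], "dr": [0, 0, 0], "fingers": 60}]'

```text
time_s: 38.05
position: [0.4541, 0.0214, 0.2876]
tcp_rot: [0.009, -0.032, 0.999, 0.001]
wrist_force: [0.1, -0.8, 0.0]
width: 0.0666
```

Run:
```python
from h import *
need([.5,0,.3],94.4,n=1)
for n in('side','top'):
    f=grab_frame(n);W=pts(f); Q,c,nn=lidfit(W,.125); print(n,c.round(4),nn.round(4),np.degrees(np.arctan2(nn[0],nn[2])))
    save(n+'18',f['image'])
    W0=pts(dict(np.load(n+'0.npz')))
    for nm,b in dict(jar=(.10,.165,.66,.78,-.23,-.12),bottle=(.15,.28,.68,.86,-.36,-.23),mill=(.06,.18,.57,.70,.17,.28)).items():
        print(nm,np.median(band(W0,*b),0).round(3),np.median(band(W,*b),0).round(3))
```

```text
t 38.05 p [0.4541 0.0214 0.2876] F [ 0.1 -0.8  0. ] w 0.0666 rows 1 rv [ 0.002  0.019 -0.012]
  T [-44.6 -24.3 -11.6] dr [ 0.002  0.019 -0.012]
side [ 0.5495 -0.2414  0.1404] [-8.e-04 -5.e-04  1.e+00] -0.04656818114190398
jar [ 0.713 -0.187  0.147] [ 0.713 -0.187  0.147]
bottle [ 0.725 -0.28   0.184] [ 0.726 -0.28   0.184]
mill [0.621 0.206 0.12 ] [0.622 0.205 0.119]
top [ 0.5512 -0.2362  0.1396] [0.0068 0.0034 1.    ] 0.38782558741221734
jar [ 0.715 -0.173  0.148] [ 0.715 -0.173  0.148]
bottle [ 0.726 -0.265  0.18 ] [ 0.726 -0.265  0.181]
mill [0.621 0.214 0.151] [0.621 0.214 0.151]
```

View pics/side18.png

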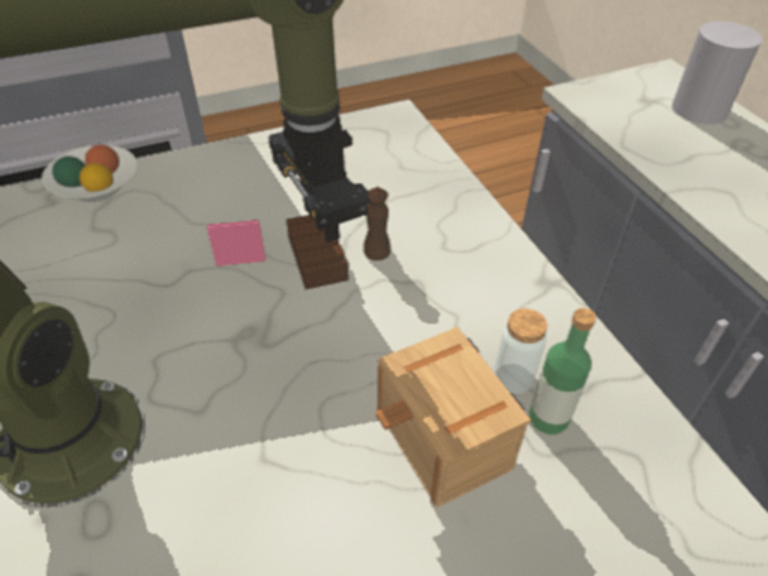

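The lid is shut, the rack at (318,250) is empty, the pink slab is untouched, and the bystanders are unmoved. Handing in.

```bash
python3 -c "
from plant import *
print(close_job())"
```

```text
the job is handed in; nothing more can be done
None
```

The job is done and handed in at about 38 s of the 210 s allowed; no verdict is reported.

**What I did**
- I opened the lid until it stood straight up, within 0.4° by the side camera.
- I lowered the insert over both pins. Floor contact came at the expected height, and the top view showed both pins through the holes.
- I moved the two boards that were present from the rack into the two middle slots. Each met the slot floor at the expected height, and both stood upright in the picture.
- I then folded the lid shut.

**Last checks**
- **Lid:** flat, with its top at 0.140 m. The tilt reads -0.05° in the side view and 0.4° in the top view, which differ slightly but are both within calibration.
- **Jar, bottle and pepper mill:** within 1 mm of where they started.
- **Rack and pink slab:** the rack is empty and the pink slab was not touched.
- **Forces:** the highest wrist force I read was about 22 N, when the lid met its rim.
- **Not measured:** I judged how well the boards are centred in their slots from the grasp positions and the picture, not by a separate measurement.

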